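Pass a ceramic test bar through the bench gauge

TASK

Take the steel setting block out of the gauge's loading bay and lay it in the shallow tray, then lay the plain ceramic test bar lengthwise in the empty bay and let go of it. Then push the sprung pusher by its upright plate all the way to its stop, so that the bar goes under the flap and the flap drops shut behind it, and let the pusher spring back. Leave the domed bar, the slab and the beaker where they are.

Things in the scene. Friction and masses are not known exactly. Their poses are not given: they have to be found in the camera images.
- gauge: Fixed bench gauge; grey base 300 x 100 mm, 30 mm high, from x = -175 to +125 mm. Origin on the table under the gate, z up, +x the way bars travel: pusher, then loading bay on the -x side, run-out on the +x side. Two steel rails on the bed (top of the base), 28 mm apart inside, 6 thick, 8 high, guide the bar along y = 0; they are cut away from x = -74 to -26 for fingers.
- bay (a point): Best spot for the bar's underside centre: on the bed, 50 mm before the gate, 30 mm above the table; axes as the gauge's. The bay runs from the pusher's nose at rest (46 mm towards -x) to the flap (46 mm towards +x), so the bar fits with its centre within 11 mm of this in x. Bar lies along x.
- head (a point): Centre of the underside of the white gauge head that overhangs the bay's front and the gate: 85 (x) x 84 (y) x 70 (z) mm, 105 to 175 mm above the table, its near edge at gauge x = -40. On two pillars at gauge x = 0 to 45, |y| = 28 to 40. It blocks an upright gripper at the bay: lean the tool back, top towards gauge -x, by 30 to 45 degrees.
- runout (a point): Point on the bed 67 mm beyond the gate, where the bar's underside centre comes to lie when it has gone fully through (give or take 12 mm). End stop at gauge x = 120.
- pusher (a joint): Travel of the sprung pusher along the gauge's +x, in m: 0 at rest, 0.128 at its stop. The spring needs about 2 N at the start and 9.5 N at the stop, and brings it back when let go; the bar and flap add 1 to 3 N. At the stop its nose is 32 mm beyond the gate.
- paddle (a point): Centre of the back (gauge -x) face of the pusher's upright steel plate, 36 mm wide (gauge y), 6 mm thick; the plate reaches from 36 to 81 mm above the table, this point is at 60 mm. At rest it is at gauge x = -159 mm. Push it towards gauge +x. A low shoe (40 x 22 mm, top 46 mm above the table) slides with it, and a thin nose bar (8 x 8 mm) reaches 60 mm ahead of it.
- flap (a joint): Angle in rad of the sprung two-tined steel flap that hangs in the gate from a pin at gauge x = -2, 68 mm above the table: 0 hanging shut (its tips 42 mm above the table), about 1.0 while a bar passes under it. It opens only towards gauge +x and shuts by itself once the bar's rear end is about 20 mm beyond the gate.
- block_mid (a point): Centre of the loose steel setting block, 40 (x) x 22 (y) x 26 (z) mm, about 0.17 kg, that starts in the loading bay, x along the gauge's x. Axes: x along its length, z up.
- bar_mid (a point): Centre of the plain off-white ceramic test bar, 70 (x) x 22 (y) x 24 (z) mm, about 0.09 kg, lying flat on the table at the start. x along its length, z up; its two ends are alike.
- tray: Fixed shallow grey open tray, outside 92 (x) x 76 (y) x 14 (z) mm, walls and floor 4 mm thick. Origin at the centre of its underside.
- domed_mid (a point): Bystander: off-white ceramic bar 100 x 24 mm, 26 mm high, with three round domes on top; the point is at its centre. Leave alone.
- slab_mid (a point): Bystander: off-white ceramic slab 84 x 60 x 14 mm; the point is at its centre. Leave alone.
- beaker_mid (a point): Bystander: empty clear beaker, 60 mm across the rim, 95 mm high, standing beside the gauge on its +y side; the point is at its centre. Leave alone, upright.
There are look-alikes about, which are no part of the job. Of the things shaped like the part that bears block_mid, the bare steel one is meant.

How it is judged:
By the outcome, as a careful person would: the job done as asked, in the order asked, and still so for the second after the job is handed in, with the robot touching nothing.
It also fails if it takes over 72 s, if anything falls off the work surface, if the arm or the gripper's body presses on something with over 40 N, if the wrist force passes 120 N, or if a joint passes its speed limit or range.

ROBOT

A 6-joint arm with a two-finger parallel gripper is mounted at the origin on the work surface. World frame = base frame: x ahead of the robot, y to its left, z up, the work surface at z = 0. Lengths are in m, angles in rad, forces in N, time in s.
With the tool pointing down it reaches from about 0.35 to 0.775 m from the base axis. Payload 5.5 kg.
Tool frame: the origin (TCP) lies at the very end of the fingers, on their centre line; the grasp point (between the pads) lies 19 mm behind it; y points along the fingers, z is the direction in which the jaws open and shut, and the axes are right-handed (so a half turn about y gives the same grasp; the last joint's range is limited). The gripper opens to 85 mm and grips with 20 to 120 N. Pads are 22 mm wide; open, the fingers measure 114 mm over their backs; the gripper's body (76 mm by 85 mm) begins 54 mm behind the grasp point. The pads swing forward as they close: fully open they stand 13 mm farther back than shut.
Start: joints at [-1.265, 0.313, 0.046, 1.304, 0, 1.431], TCP at [0.248, -0.519, 0.231] pointing down, gripper open.
Joint ranges: [-2.76, 2.76], [-0.86, 1.69], [-1.03, 1.26], [-2.2, 2.34], [-1.47, 1.5], [-3.14, 3.14]. Speed limits (rad/s): [2.57, 2.57, 3.14, 3.14, 3.14, 3.14].

INTERFACE

Orientations are given as a unit quaternion [w, x, y, z].
In Python, from workcell import env gives the robot as it stands.
- The arm moves only by the shell command python3 -m inch 'ROWS' [OPENING] [FORCE]. ROWS is JSON, a list that holds one entry, the list of rows, each a list of 4 numbers: the shift along the tool's x, y, z in mm, then the turn about the tool's y in degrees. In form: [[[tx, ty, tz, spin], ...]]. A call has 1 to 10 rows; each row is the pose to reach, as a shift and turn from the pose commanded when the call began, along the tool's axes at that moment; what a row does not reach only later rows make up. A row lasts 1/10 s, in which the tool goes at most 50 mm and 8.59 degrees, less where a joint would pass 70% of its speed; a pose out of reach is approached as far as the arm can. A call with a gripper value outside its range is refused whole. OPENING is the finger opening in mm, from 0 to 85.4, set as the call begins (- or left out, the last holds). The fingers move at their own pace and stop on an object; FORCE is the grip in N (left out, the last holds). Time passes only in rows, so rows that repeat a pose let the fingers close. It gives the time, the measured TCP pose, the force and the opening at its end, in the units of the state.
- env.get_state(): the state, without advancing time (a new reading comes with each control period).
- env.read_camera(name): name is "scene" or "top"; returns the picture (400x640x3 uint8, blue, green, red); there is no depth.
- env.camera_model(name): a dict with "fx", "fy", "cx", "cy" (pixels), "R" (3x3) and "t" (3): a world point X has camera coordinates R X + t. Camera axes: x right, y down, z forward; pixel columns grow to the right and rows downward; lengths in m; the calibration is good to about 2 mm. A picture is of the moment at which its call begins. camera_model takes no time and is no camera call.
- env.hand_in(): hands the job in, once; it reports no verdict.
The state is a dict: "clock": time; "joint_pos": joint angles; "qvel": joint speeds; "tau": joint torques, N m; "tcp_pos": TCP position; "orientation": TCP orientation; "wrist_force": force on the tool from outside, world axes, zero at the start; "ft_torque": the same for the moment, N m; "finger_gap": finger opening in m.
Only numpy, scipy, OpenCV 4.12 (cv2) and the standard library are available. Lean on these libraries where they do the work, as an engineer would, in place of code of your own. Each camera call takes 0.05 s, during which the arm holds its last target.

## Working session

There is one attempt and no reset: what is moved stays moved. The work goes in short steps, Python scripts to look and compute and a shell command to move; the robot and the scene stay as the last step left them, time stands still between calls to the robot, and variables do not carry over. Pictures are saved under pics/ and viewed, and the job is handed in when it is done.

```bash
ls; mkdir -p pics; python3 - <<'E'
from workcell import env
import cv2, numpy as np
print(env.get_state())
for n in ("scene","top"):
    im=env.read_camera(n); cv2.imwrite(f"pics/{n}0.png",im)
    m=env.camera_model(n); print(n,{k:np.round(np.array(v),4).tolist() for k,v in m.items()})
E
```

```text
pics
{'clock': 0.0, 'joint_pos': array([-1.26459287e+00,  3.14010025e-01,  4.49513330e-02,  1.30357931e+00,
        1.44748276e-06,  1.43120178e+00]), 'qvel': array([ 0.00023316,  0.00149087, -0.00103183, -0.00043005, -0.00091558,
        0.00058405]), 'tau': array([ 2.18569367e-04, -4.80624139e+01,  2.98536587e+01,  1.92328321e-02,
       -2.86136162e-05, -7.72380730e-06]), 'tcp_pos': array([ 0.24776497, -0.51830967,  0.23039208]), 'orientation': array([ 0.15625775, -0.15636509,  0.69026208, -0.68896425]), 'wrist_force': array([-0.05897967, -0.61840868, -0.20684406]), 'ft_torque': array([ 0.0262091 ,  0.0069936 , -0.03899667]), 'finger_gap': 0.0854785237792439}
scene {'fx': 382.7396, 'fy': 382.7396, 'cx': 315.9752, 'cy': 198.6448, 'R': [[0.6569, 0.754, 0.0043], [0.6192, -0.5363, -0.5735], [-0.4301, 0.3794, -0.8192]], 't': [-0.4002, -0.2891, 1.0908]}
top {'fx': 479.6817, 'fy': 479.6817, 'cx': 321.9188, 'cy': 201.792, 'R': [[0.0247, -0.9996, -0.0105], [-0.983, -0.0224, -0.1821], [0.1818, 0.0148, -0.9832]], 't': [-0.0048, 0.591, 1.038]}
```

View pics/scene0.png

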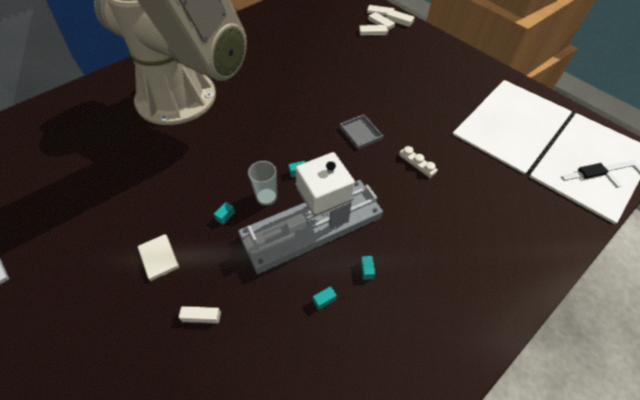

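View pics/top0.png

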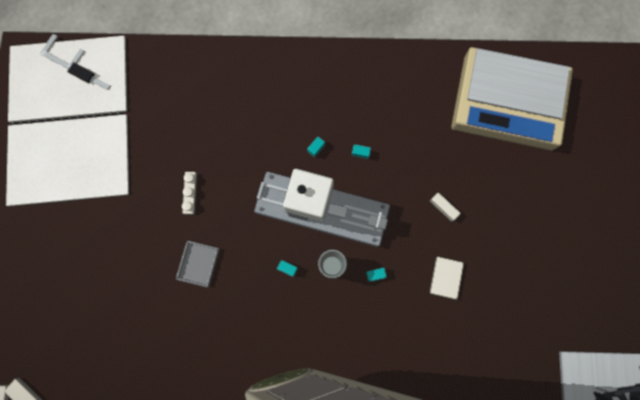

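The scene shows the gauge (scene px ~310,225), with the pusher at the image-left end, the tray at (361,131) and the plain bar at (200,315). In the top view the gauge runs from (385,230) to (260,190), the bar is at (445,207) and the tray at (197,264). The teal blocks are look-alikes. I'll zoom in next.

```bash
python3 - <<'E'
import cv2
t=cv2.imread("pics/top0.png"); s=cv2.imread("pics/scene0.png")
cv2.imwrite("pics/zg.png",cv2.resize(t[160:255,245:400],None,fx=5,fy=5,interpolation=cv2.INTER_CUBIC))
cv2.imwrite("pics/zs.png",cv2.resize(s[145:280,230:390],None,fx=4.4,fy=4.4,interpolation=cv2.INTER_CUBIC))
a=cv2.resize(t[230:300,165:230],None,fx=6,fy=6,interpolation=cv2.INTER_CUBIC)
b=cv2.resize(t[180:250,415:480],None,fx=6,fy=6,interpolation=cv2.INTER_CUBIC)
cv2.imwrite("pics/zab.png",cv2.hconcat([a,b]))
E
```

```text
(no output)
```

View pics/zg.png

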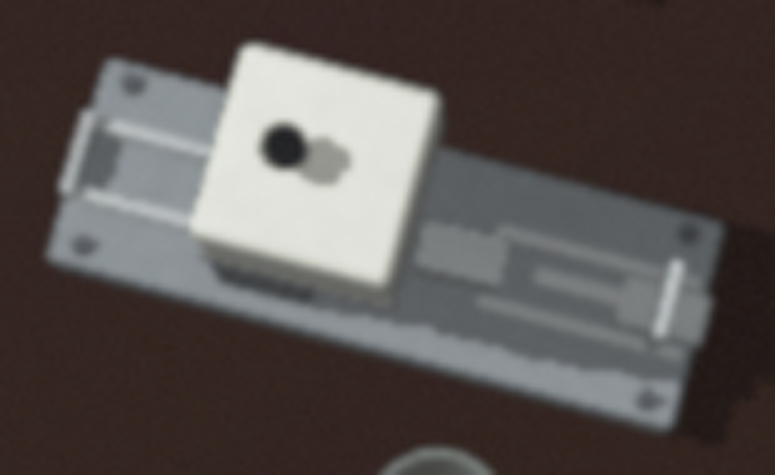

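View pics/zs.png

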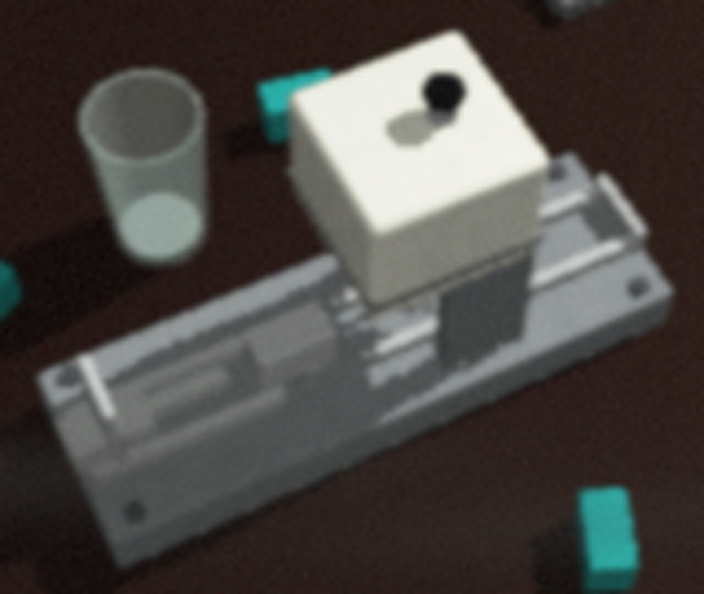

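View pics/zab.png

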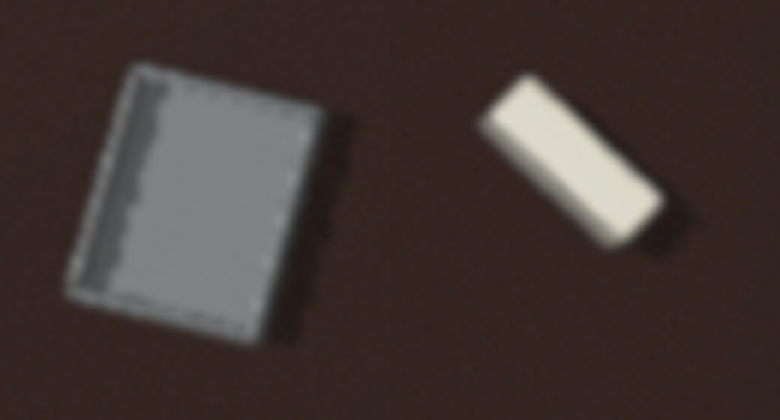

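```bash
cat > h.py <<'E'
import numpy as np, cv2
from scipy.optimize import least_squares, minimize
from scipy.spatial.transform import Rotation as Ro
from workcell import env
M={n:{k:np.array(v) for k,v in env.camera_model(n).items()} for n in("scene","top")}
def proj(n,P):
    m=M[n]; c=np.atleast_2d(P)@m['R'].T+m['t']
    return np.c_[m['fx']*c[:,0]/c[:,2]+m['cx'], m['fy']*c[:,1]/c[:,2]+m['cy']]
def place(p,P):
    P=np.atleast_2d(P); c,s=np.cos(p[2]),np.sin(p[2])
    return np.c_[p[0]+c*P[:,0]-s*P[:,1], p[1]+s*P[:,0]+c*P[:,1], P[:,2]]
def back(n,uv,z):
    m=M[n]; d=m['R'].T@np.array([(uv[0]-m['cx'])/m['fx'],(uv[1]-m['cy'])/m['fy'],1.]); C=-m['R'].T@m['t']
    return C+d*(z-C[2])/d[2]
def box(l,w,z0,z1): return np.array([[a*l/2,b*w/2,z] for a in(-1,1) for b in(-1,1) for z in(z0,z1)])
def silfit(masks,P,p0):
    # masks: {name:(soft mask float, (x0,y0,x1,y1))}
    S=8
    def cost(p):
        e=0
        for n,(m,(x0,y0,x1,y1)) in masks.items():
            uv=(proj(n,place(p,P))-[x0,y0]+0.5)*S
            h=cv2.convexHull(np.round(uv).astype(np.int32))
            im=np.zeros(((y1-y0)*S,(x1-x0)*S),np.float32); cv2.fillConvexPoly(im,h,1.)
            im=cv2.resize(im,(x1-x0,y1-y0),interpolation=cv2.INTER_AREA)
            im=cv2.GaussianBlur(im,(0,0),0.7)
            e+=((im-m[y0:y1,x0:x1])**2).sum()
        return e
    r=minimize(cost,p0,method='Nelder-Mead',options=dict(initial_simplex=np.array([p0,np.add(p0,[.008,0,0]),np.add(p0,[0,.008,0]),np.add(p0,[0,0,.15])]),xatol=1e-5,fatol=1e-3))
    return r.x,r.fun
E
cat > fit.py <<'E'
from h import *
z=lambda pts,f,ox,oy:(np.array(pts,float)+.5)/f-.5+[ox,oy]
gt=z([(108,60),(47,262),(720,222),(245,42),(438,95),(385,288),(192,228)],5,245,160)
Gt=np.array([(125,-50,30),(125,50,30),(-175,-50,30),(45,-42,175),(-40,-42,175),(-40,42,175),(45,42,175)])/1e3
gs=z([(40,378),(570,155),(672,290),(290,100),(458,32),(548,158),(375,232)],4.4,230,145)
Gs=np.array([(-175,50,30),(125,50,30),(125,-50,30),(-40,42,175),(45,42,175),(45,-42,175),(-40,-42,175)])/1e3
for lab,a,b in(("both",1,1),("top",1,0),("scene",0,1)):
    f=lambda p:np.r_[a*(proj("top",place(p,Gt))-gt).ravel(),b*(proj("scene",place(p,Gs))-gs).ravel()]
    r=least_squares(f,[.5,0,1.4]); print(lab,r.x.round(4),np.degrees(r.x[2]).round(1)); print(f(r.x).round(1).reshape(-1,2).tolist()) if lab=="both" else 0
T=cv2.imread("pics/top0.png"); S=cv2.imread("pics/scene0.png")
def soft(im,roi,lo,hi):
    g=im.astype(np.float32).mean(2); return np.clip((g-lo)/(hi-lo),0,1),roi
bm={"top":soft(T,(420,185,470,230),40,130),"scene":soft(S,(170,295,230,335),40,130)}
P=box(.07,.022,0,.024)
b0=back("top",(445,207),.012)
for k in(("top","scene"),("top",),("scene",)):
    print("bar",k,[np.round(v,4) for v in silfit({n:bm[n] for n in k},P,[b0[0],b0[1],1.4-.9])],)
    print("bar",k,[np.round(v,4) for v in silfit({n:bm[n] for n in k},P,[b0[0],b0[1],.8])],)
    print("bar",k,[np.round(v,4) for v in silfit({n:bm[n] for n in k},P,[b0[0],b0[1],2.3])],)
tt=z([(135,65),(323,106),(258,343),(68,296)],6,165,230)
Tt=np.array([back("top",u,.014) for u in tt]); print("tray c",Tt.mean(0),Tt[:,:2].round(3).tolist(),[np.linalg.norm(Tt[i]-Tt[i-1]).round(4) for i in range(4)])
for n,uv in(("beaker",(332,264)),): print(n,back("top",uv,.0475))
E
python3 fit.py
```

```text
both [0.5872 0.0354 1.3314] 76.3
[[-0.9, -0.3], [-0.9, -0.2], [0.4, -0.2], [-1.0, -0.5], [0.5, -0.6], [0.4, 0.1], [-1.7, 1.3], [-1.6, 0.1], [0.2, -0.6], [0.7, 0.9], [-1.8, -0.9], [-0.4, -0.9], [1.4, 1.1], [-0.7, 1.7]]
top [0.5871 0.0345 1.3281] 76.1
scene [0.587  0.0365 1.3366] 76.6
bar ('top', 'scene') [array([ 0.5916, -0.2761,  0.8208]), np.float64(82.9681)]
bar ('top', 'scene') [array([ 0.5916, -0.2761,  0.8216]), np.float64(82.9681)]
bar ('top', 'scene') [array([ 0.5917, -0.2759,  0.8079]), np.float64(83.9389)]
bar ('top',) [array([ 0.5943, -0.2796,  0.8199]), np.float64(7.4282)]
bar ('top',) [array([ 0.5944, -0.2793,  0.8172]), np.float64(7.6191)]
bar ('top',) [array([ 0.5946, -0.2791,  0.8087]), np.float64(7.9311)]
bar ('scene',) [array([ 0.5906, -0.2753,  0.8115]), np.float64(4.0624)]
bar ('scene',) [array([ 0.5906, -0.2754,  0.8147]), np.float64(4.2092)]
bar ('scene',) [array([ 0.6057, -0.2931,  2.3546]), np.float64(541.0659)]
tray c [0.44737393 0.29464587 0.014     ] [[0.5, 0.322], [0.485, 0.248], [0.394, 0.267], [0.41, 0.341]] [np.float64(0.0913), np.float64(0.0757), np.float64(0.093), np.float64(0.0759)]
beaker [ 0.45119399 -0.01671379  0.0475    ]
```

```bash
python3 - <<'E'
from h import *
s=env.get_state(); q=s['orientation']
print(Ro.from_quat(np.r_[q[1:],q[0]]).as_matrix().round(4))
E
python3 -m inch --help | head -40; ls -a
```

```text
[[-9.023e-01 -5.000e-04  4.312e-01]
 [-4.312e-01  1.600e-03 -9.023e-01]
 [-3.000e-04 -1.000e+00 -1.700e-03]]
.
..
fit.py
h.py
picsinvalid input: not JSON, or not a number
```

```bash
cat >> h.py <<'E'
def cur():
    s=env.get_state(); q=s['orientation']; return s['tcp_pos'],Ro.from_quat(np.r_[q[1:],q[0]]).as_matrix(),s
def to(target,zaz=None):
    p,R,s=cur(); d=R.T@(np.array(target)-p)*1e3
    y=R[:,1]; out=""
    if zaz is not None:
        w=np.array([np.cos(np.radians(zaz)),np.sin(np.radians(zaz)),0]); w-=y*(w@y)
        out=np.degrees(np.arctan2(w@np.cross(y,R[:,2]),w@R[:,2])).round(1)
    print("rows shift",d.round(1),"spin",out)
def rep():
    p,R,s=cur(); y=R[:,1]
    print("t%.2f"%s['clock'],"tcp",p.round(4),"q",s['joint_pos'].round(3),"F",s['wrist_force'].round(1),"gap%.4f"%s['finger_gap'])
    print(" tool y",y.round(3),"tilt%.1f az%.1f"%(np.degrees(np.arccos(-y[2])),np.degrees(np.arctan2(y[1],y[0]))),"z",R[:,2].round(3),"zaz%.1f"%np.degrees(np.arctan2(R[1,2],R[0,2])))
E
python3 -c "
from h import *
to((.592,-.277,.10),-43); rep()"
```

```text
rows shift [-414.6  130.7  -69.1] spin -21.5
t0.10 tcp [ 0.2478 -0.5184  0.2305] q [-1.265  0.314  0.045  1.304  0.     1.431] F [-0.8 -0.  -0.5] gap0.0853
 tool y [-0.     0.002 -1.   ] tilt0.1 az106.5 z [ 0.431 -0.902 -0.002] zaz-64.5
```

```bash
python3 -m inch '[[[-415,130,-69,-21.5],[-415,130,-69,-21.5],[-415,130,-69,-21.5],[-415,130,-69,-21.5],[-415,130,-69,-21.5],[-415,130,-69,-21.5],[-415,130,-69,-21.5],[-415,130,-69,-21.5],[-415,130,-69,-21.5],[-415,130,-69,-21.5]]]' 60; python3 - <<'E'
from h import *
rep()
for n in("scene","top"):cv2.imwrite(f"pics/{n}1.png",env.read_camera(n))
s=cv2.imread("pics/scene1.png")[200:350,120:320];t=cv2.imread("pics/top1.png")[150:270,380:520]
a=cv2.resize(s,(400,300),interpolation=cv2.INTER_CUBIC);b=cv2.resize(t,(350,300),interpolation=cv2.INTER_CUBIC)
cv2.imwrite("pics/z1.png",cv2.hconcat([a,b]))
E
```

```text
clock: 1.1
tcp_pos: [0.5948, -0.2733, 0.0982]
orientation: [0.284, -0.284, 0.649, -0.646]
wrist_force: [-0.1, -1.1, -1.0]
finger_gap: 0.0601
t1.10 tcp [ 0.5948 -0.2733  0.0982] q [-5.540e-01  5.320e-01  4.800e-02  1.090e+00  1.000e-03  1.761e+00] F [-0.1 -1.1 -1. ] gap0.0601
 tool y [-0.002  0.003 -1.   ] tilt0.2 az128.4 z [ 0.736 -0.677 -0.004] zaz-42.6
```

View pics/z1.png

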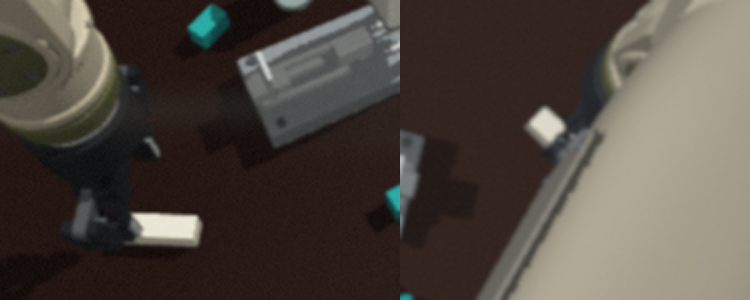

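```bash
python3 -c "
from h import *
rep();to((.592,-.277,.006),-43)"
```

```text
t1.20 tcp [ 0.5925 -0.2764  0.1   ] q [-0.559  0.528  0.047  1.092 -0.     1.759] F [-1.1  0.5 -0. ] gap0.0600
 tool y [-0.002  0.001 -1.   ] tilt0.1 az158.4 z [ 0.733 -0.68  -0.002] zaz-42.8
rows shift [ 0.7 94.   0.2] spin 0.2
```

```bash
python3 -m inch '[[[0,40,0,0],[0,75,0,0],[0,94,0,0],[0,94,0,0],[0,94,0,0]]]' 60 && python3 -m inch '[[[0,0,0,0],[0,0,0,0],[0,0,0,0],[0,0,0,0],[0,0,0,0]]]' 10 40
```

```text
clock: 1.7
tcp_pos: [0.592, -0.2788, 0.008]
orientation: [-0.282, 0.282, -0.649, 0.649]
wrist_force: [0.6, -0.1, 0.5]
finger_gap: 0.0598
clock: 2.2
tcp_pos: [0.5937, -0.2785, 0.0092]
orientation: [-0.283, 0.282, -0.647, 0.649]
wrist_force: [-0.7, -0.4, 5.8]
finger_gap: 0.0211
```

```bash
python3 -m inch '[[[0,-20,0,0],[0,-20,0,-8],[0,-20,0,-16],[0,-20,0,-24],[0,-20,0,-29.3],[0,-20,0,-29.3],[0,-20,0,-29.3]]]'; python3 -c "
from h import *
rep()"
```

```text
clock: 2.9
tcp_pos: [0.5926, -0.2776, 0.0273]
orientation: [0.436, -0.436, 0.556, -0.556]
wrist_force: [-0.2, 0.3, -0.8]
finger_gap: 0.0208
t2.90 tcp [ 0.5926 -0.2776  0.0273] q [-0.561  0.585 -0.048  0.938 -0.     1.251] F [-0.2  0.3 -0.8] gap0.0208
 tool y [-0. -0. -1.] tilt0.0 az-146.5 z [ 0.971 -0.238 -0.   ] zaz-13.8
```

```bash
python3 -m inch '[[[0,10,0,0],[0,19,0,0],[0,19,0,0],[0,19,0,0]]]' && python3 -m inch '[[[0,0,0,0],[0,0,0,0],[0,0,0,0]]]' 60 && python3 -m inch '[[[0,-30,0,0],[0,-75,0,0],[0,-120,0,0],[0,-165,0,0],[0,-215,0,0],[0,-260,0,0],[0,-260,0,0]]]'; python3 -c "
from h import *
rep()
for n in('scene','top'):cv2.imwrite(f'pics/{n}2.png',env.read_camera(n))
to((.40,.0,.33),-13.7)
"
```

```text
clock: 3.3
tcp_pos: [0.5928, -0.2778, 0.0082]
orientation: [-0.437, 0.437, -0.556, 0.556]
wrist_force: [0.4, 0.4, 2.5]
finger_gap: 0.0207
clock: 3.6
tcp_pos: [0.5923, -0.2775, 0.0078]
orientation: [0.437, -0.437, 0.556, -0.556]
wrist_force: [-1.0, 0.2, -0.8]
finger_gap: 0.0601
clock: 4.3
tcp_pos: [0.595, -0.2791, 0.2764]
orientation: [-0.438, 0.435, -0.552, 0.56]
wrist_force: [1.7, -0.1, 0.9]
finger_gap: 0.0599
t4.30 tcp [ 0.595  -0.2791  0.2764] q [-0.561  0.468  0.385  1.474 -0.     1.249] F [ 1.7 -0.1  0.9] gap0.0599
 tool y [ 0.011 -0.007 -1.   ] tilt0.7 az-32.3 z [ 0.972 -0.236  0.012] zaz-13.7
rows shift [-224.5  -61.3 -253.3] spin 0.0
```

View pics/scene2.png

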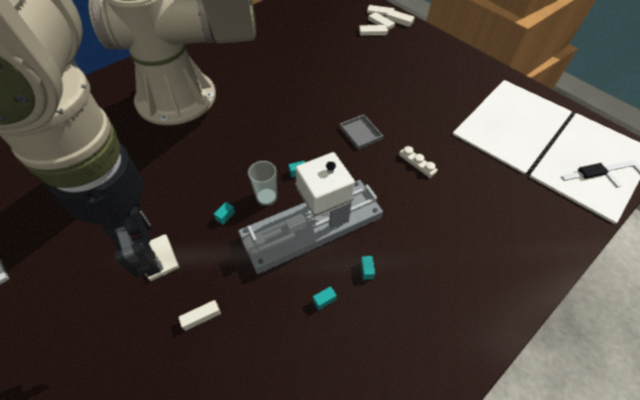

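```bash
python3 -m inch '[[[-225,-60,-253,-80],[-225,-60,-253,-80],[-225,-60,-253,-80],[-225,-60,-253,-80],[-225,-60,-253,-80],[-225,-60,-253,-80],[-225,-60,-253,-80],[-225,-60,-253,-80],[-225,-60,-253,-80],[-225,-60,-253,-80]]]'; python3 -c "
from h import *
rep()
to((.20,.42,.33),166.3)
"
```

```text
clock: 5.4
tcp_pos: [0.3988, 0.0014, 0.3265]
orientation: [-0.692, 0.693, -0.144, 0.142]
wrist_force: [-0.1, -0.0, 0.4]
finger_gap: 0.0603
t5.40 tcp [0.3988 0.0014 0.3265] q [-0.198 -0.04  -0.137  1.477 -0.     0.209] F [-0.1 -0.   0.4] gap0.0603
 tool y [-0.003  0.    -1.   ] tilt0.2 az170.9 z [ 0.396  0.918 -0.001] zaz66.6
rows shift [-348.5   -2.7  305.5] spin -99.7
```

```bash
python3 -m inch '[[[-348,-3,305,-99.7],[-348,-3,305,-99.7],[-348,-3,305,-99.7],[-348,-3,305,-99.7],[-348,-3,305,-99.7],[-348,-3,305,-99.7],[-348,-3,305,-99.7],[-348,-3,305,-99.7],[-348,-3,305,-99.7],[-348,-3,305,-99.7]]]'; python3 -c "
from h import *
rep()
R=.72;to((.237*R-.0778,.972*R+.019,.33),166.3)
"
```

```text
clock: 6.4
tcp_pos: [0.2007, 0.4225, 0.3284]
orientation: [-0.603, 0.603, 0.368, -0.37]
wrist_force: [0.1, 0.1, 0.8]
finger_gap: 0.06
t6.40 tcp [0.2007 0.4225 0.3284] q [ 9.550e-01  9.600e-02  9.000e-03  1.488e+00  1.000e-03 -1.440e-01] F [0.1 0.1 0.8] gap0.0600
 tool y [-0.003 -0.003 -1.   ] tilt0.2 az-139.4 z [-0.89   0.455  0.001] zaz152.9
rows shift [214.7  -2.  230.9] spin -13.4
```

```bash
python3 -m inch '[[[215,-2,231,-13.4],[215,-2,231,-13.4],[215,-2,231,-13.4],[215,-2,231,-13.4],[215,-2,231,-13.4],[215,-2,231,-13.4],[215,-2,231,-13.4],[215,-2,231,-13.4]]]'; python3 -c "
from h import *
rep()
R=.72;to((.237*R-.0778,.972*R+.019,.33),166.3)
"
```

```text
clock: 7.2
tcp_pos: [0.0976, 0.7192, 0.3269]
orientation: [-0.556, 0.56, 0.432, -0.437]
wrist_force: [-0.0, -0.2, -0.9]
finger_gap: 0.0602
t7.20 tcp [0.0976 0.7192 0.3269] q [1.325 0.704 0.913 1.787 0.    0.002] F [-0.  -0.2 -0.9] gap0.0602
 tool y [-0.002 -0.007 -1.   ] tilt0.4 az-104.9 z [-0.97   0.245  0.   ] zaz165.8
rows shift [-1.5 -3.1  4.5] spin -0.5
```

```bash
python3 -m inch '[[[50,0,4,-0.5],[100,0,4,-0.5],[150,0,4,-0.5],[200,0,4,-0.5],[200,0,4,-0.5]]]'; python3 -c "
from h import *
rep()
"
```

```text
clock: 7.7
tcp_pos: [0.1264, 0.8047, 0.2809]
orientation: [0.568, -0.546, -0.449, 0.423]
wrist_force: [-0.9, -0.2, 0.1]
finger_gap: 0.0599
t7.70 tcp [0.1264 0.8047 0.2809] q [ 1.316  0.939  1.26   1.844  0.003 -0.013] F [-0.9 -0.2  0.1] gap0.0599
 tool y [ 0.009  0.047 -0.999] tilt2.7 az79.0 z [-0.971  0.24   0.002] zaz166.1
```

```bash
python3 -m inch '[[[200,-40,0,0],[200,-40,0,0],[200,-40,0,0],[200,-40,0,0],[200,-40,0,0]]]'; python3 -c "
from h import *
rep()
"
```

```text
clock: 8.2
tcp_pos: [0.1441, 0.8438, 0.2539]
orientation: [0.58, -0.532, -0.463, 0.408]
wrist_force: [0.3, -0.3, 0.2]
finger_gap: 0.06
t8.20 tcp [0.1441 0.8438 0.2539] q [ 1.306  0.977  1.263  1.754  0.007 -0.024] F [ 0.3 -0.3  0.2] gap0.0600
 tool y [ 0.02   0.101 -0.995] tilt5.9 az78.8 z [-0.971  0.239  0.005] zaz166.2
```

```bash
python3 -c "
from h import *
print(env.get_state()['joint_pos'])"; python3 -m inch '[[[600,-100,0,0],[600,-100,0,0],[600,-100,0,0],[600,-100,0,0],[600,-100,0,0],[600,-100,0,0]]]'; python3 -c "
from h import *
rep()
print(env.get_state()['joint_pos'])
"
```

```text
[ 1.30558027  0.97702364  1.26335416  1.75438887  0.00714261 -0.02357536]
clock: 8.8
tcp_pos: [0.167, 0.8869, 0.2153]
orientation: [0.591, -0.519, -0.478, 0.392]
wrist_force: [0.6, -0.5, -0.3]
finger_gap: 0.0599
t8.80 tcp [0.167  0.8869 0.2153] q [ 1.292  1.028  1.264  1.648  0.012 -0.037] F [ 0.6 -0.5 -0.3] gap0.0599
 tool y [ 0.032  0.155 -0.987] tilt9.1 az78.4 z [-0.971  0.238  0.006] zaz166.2
[ 1.29193699  1.02821139  1.26354984  1.64810102  0.01199538 -0.03666954]
```

```bash
python3 -m inch '[[[600,-300,0,0],[600,-300,0,0],[600,-300,0,0],[600,-300,0,0],[600,-300,0,0],[600,-300,0,0],[600,-300,0,0],[600,-300,0,0]]]'; python3 -c "
from h import *
rep()
print(env.get_state()['joint_pos'])
"
```

```text
clock: 9.6
tcp_pos: [0.1798, 0.888, 0.2605]
orientation: [0.602, -0.504, -0.492, 0.375]
wrist_force: [0.1, -0.2, -0.4]
finger_gap: 0.0599
t9.60 tcp [0.1798 0.888  0.2605] q [ 1.277  0.979  1.264  1.64   0.018 -0.051] F [ 0.1 -0.2 -0.4] gap0.0599
 tool y [ 0.045  0.21  -0.977] tilt12.4 az77.9 z [-0.971  0.238  0.007] zaz166.2
[ 1.27668753  0.9789309   1.26377639  1.63987313  0.01784461 -0.05081861]
```

```bash
python3 -m inch '[[[600,-100,0,0],[600,-100,0,0]]]'; python3 -c "
from h import *
rep()
";python3 -m inch '[[[600,-100,0,0],[600,-100,0,0]]]'; python3 -c "
from h import *
rep()
"
```

```text
clock: 9.8
tcp_pos: [0.1885, 0.9129, 0.2608]
orientation: [0.612, -0.491, -0.506, 0.359]
wrist_force: [-0.2, -0.1, -0.4]
finger_gap: 0.0597
t9.80 tcp [0.1885 0.9129 0.2608] q [ 1.274  0.986  1.264  1.58   0.021 -0.052] F [-0.2 -0.1 -0.4] gap0.0597
 tool y [ 0.057  0.261 -0.964] tilt15.5 az77.6 z [-0.971  0.238  0.007] zaz166.2
clock: 10.0
tcp_pos: [0.1963, 0.9345, 0.2638]
orientation: [0.621, -0.478, -0.518, 0.343]
wrist_force: [0.2, -0.2, 0.8]
finger_gap: 0.0602
t10.00 tcp [0.1963 0.9345 0.2638] q [ 1.272  0.99   1.264  1.525  0.025 -0.053] F [ 0.2 -0.2  0.8] gap0.0602
 tool y [ 0.069  0.307 -0.949] tilt18.4 az77.4 z [-0.971  0.238  0.007] zaz166.2
```

```bash
python3 -m inch '[[[600,0,0,0],[600,0,0,0]]]'; python3 -m inch '[[[600,0,0,0],[600,0,0,0]]]';python3 -m inch '[[[600,50,0,0],[600,50,0,0]]]'; python3 -c "
from h import *
rep()
"
```

```text
clock: 10.2
tcp_pos: [0.2049, 0.9613, 0.2601]
orientation: [0.63, -0.464, -0.53, 0.327]
wrist_force: [0.1, 0.1, 0.1]
finger_gap: 0.0602
clock: 10.4
tcp_pos: [0.2128, 0.9853, 0.2601]
orientation: [0.638, -0.451, -0.542, 0.311]
wrist_force: [0.3, -0.2, 0.5]
finger_gap: 0.0603
clock: 10.6
tcp_pos: [0.2207, 1.0104, 0.2598]
orientation: [0.646, -0.436, -0.553, 0.294]
wrist_force: [0.1, -0.2, 0.7]
finger_gap: 0.0601
t10.60 tcp [0.2207 1.0104 0.2598] q [ 1.268  1.027  1.264  1.332  0.034 -0.052] F [ 0.1 -0.2  0.7] gap0.0601
 tool y [ 0.103  0.447 -0.889] tilt27.3 az77.0 z [-0.971  0.238  0.007] zaz166.2
```

```bash
python3 -m inch '[[[600,50,0,0],[600,50,0,0]]]'; python3 -m inch '[[[600,50,0,0],[600,50,0,0]]]';python3 -m inch '[[[600,50,0,0],[600,50,0,0]]]'; python3 -c "
from h import *
rep()
R=.5;to((.237*R-.0778,.972*R+.019,.36),166.3)
"
```

```text
clock: 10.8
tcp_pos: [0.2279, 1.0328, 0.264]
orientation: [0.653, -0.422, -0.565, 0.277]
wrist_force: [0.2, -1.0, -0.4]
finger_gap: 0.0603
clock: 11.0
tcp_pos: [0.2344, 1.0528, 0.2737]
orientation: [0.66, -0.407, -0.576, 0.26]
wrist_force: [0.1, -0.5, 0.1]
finger_gap: 0.0601
clock: 11.2
tcp_pos: [0.2402, 1.0703, 0.288]
orientation: [0.667, -0.392, -0.586, 0.242]
wrist_force: [0.0, -0.1, 0.6]
finger_gap: 0.06
t11.20 tcp [0.2402 1.0703 0.288 ] q [ 1.265  1.037  1.264  1.166  0.043 -0.049] F [ 0.  -0.1  0.6] gap0.0600
 tool y [ 0.136  0.576 -0.806] tilt36.3 az76.7 z [-0.971  0.239  0.006] zaz166.2
rows shift [-438.5 -410.8   59.4] spin -0.3
```

```bash
python3 - <<'E'
from h import *
z=lambda pts,f,ox,oy:(np.array(pts,float)+.5)/f-.5+[ox,oy]
G=np.array([.5872,.0355,np.radians(76.3)])
def togauge(w):
    d=w[:2]-G[:2];c,s=np.cos(G[2]),np.sin(G[2]);return np.array([c*d[0]+s*d[1],-s*d[0]+c*d[1],w[2]])*1e3
for p in z([(423,220),(508,232),(500,284),(415,270)],5,245,160): print("top",togauge(back("top",p,.056)).round(1))
for p in z([(245,345),(325,300),(338,340),(262,378)],4.4,230,145): print("scene",togauge(back("scene",p,.056)).round(1))
# paddle top edge
for p in z([(677,262),(662,337)],5,245,160): print("plate top",togauge(back("top",p,.081)).round(1))
for p in z([(82,358),(110,415)],4.4,230,145): print("plate sc",togauge(back("scene",p,.081)).round(1))
E
cd pics; python3 -c "
import cv2
t=cv2.imread('top2.png');cv2.imwrite('zt2.png',cv2.resize(t[185:240,315:395],None,fx=9,fy=9,interpolation=cv2.INTER_CUBIC))
s=cv2.imread('scene2.png');cv2.imwrite('zs2.png',cv2.resize(s[190:270,235:325],None,fx=7,fy=7,interpolation=cv2.INTER_CUBIC))"
```

```text
top [-41.8  -9.8  56. ]
top [-80.5 -14.4  56. ]
top [-83.    9.6  56. ]
top [-44.3  13.4  56. ]
scene [-82.3   5.5  56. ]
scene [-38.   10.9  56. ]
scene [-42.4 -11.9  56. ]
scene [-82.8 -14.2  56. ]
plate top [-156.1  -16.2   81. ]
plate top [-157.7   17.9   81. ]
plate sc [-154.9   18.1   81. ]
plate sc [-154.8  -14.5   81. ]
```

View pics/zt2.png

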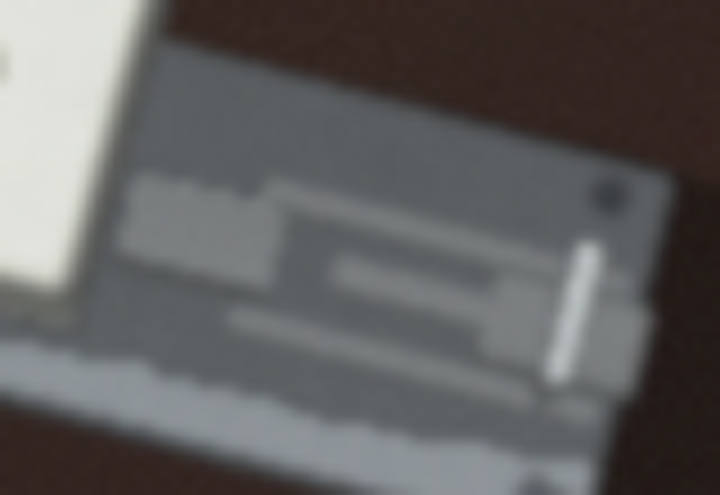

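View pics/zs2.png

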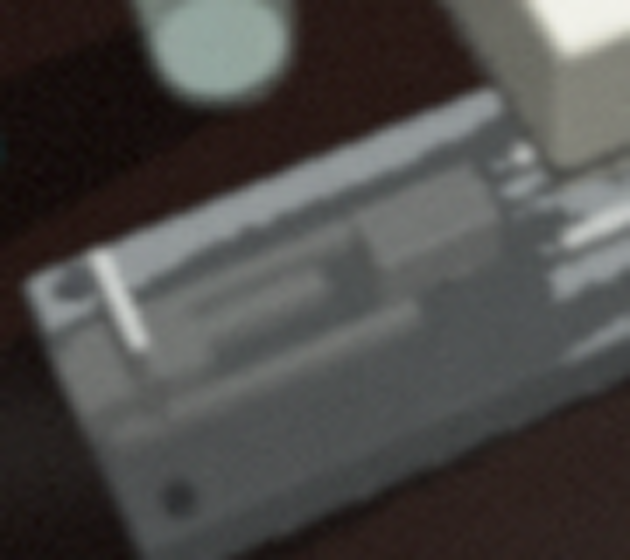

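```bash
python3 - <<'E'
from h import *
S=cv2.imread("pics/scene2.png");T=cv2.imread("pics/top2.png")
def soft(im,roi,lo,hi):
    g=im.astype(np.float32).mean(2); return np.clip((g-lo)/(hi-lo),0,1),roi
P=box(.07,.022,0,.024)
print(silfit({"scene":soft(S,(172,295,230,335),40,130)},P,[.592,-.277,1.33]))
cv2.imwrite("pics/t2c.png",cv2.resize(T[170:260,400:500],None,fx=5,fy=5))
G=np.array([.5872,.0355,np.radians(76.3)])
gx=np.array([np.cos(G[2]),np.sin(G[2])]);gy=np.array([-gx[1],gx[0]])
W=lambda x,y,z:np.r_[G[:2]+gx*x/1e3+gy*y/1e3,z/1e3]
print("bay appr",W(-52-71,0,136),"final",W(-52,0,39))
to((.20,.60,.38),166.3)
E
```

```text
(array([ 0.59107084, -0.2760373 ,  1.32562315]), np.float64(9.123580932617188))
bay appr [ 0.55806891 -0.08400054  0.136     ] final [ 0.57488442 -0.01502055  0.039     ]
rows shift [-321.2 -350.5  -72.5] spin -0.3
```

View pics/t2c.png

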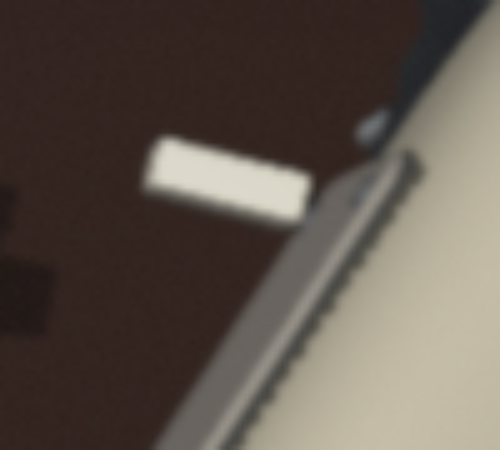

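```bash
python3 -m inch '[[[-321,-350,-72,-0.3],[-321,-350,-72,-0.3],[-321,-350,-72,-0.3],[-321,-350,-72,-0.3],[-321,-350,-72,-0.3],[-321,-350,-72,-0.3],[-321,-350,-72,-0.3],[-321,-350,-72,-0.3],[-321,-350,-72,-0.3],[-321,-350,-72,-0.3]]]'; python3 -c "
from h import *
rep()
to((.45,.2,.36),166.6)
"
```

```text
clock: 12.2
tcp_pos: [0.2013, 0.6258, 0.3752]
orientation: [0.665, -0.391, -0.588, 0.243]
wrist_force: [0.4, -0.1, 1.8]
finger_gap: 0.0599
t12.20 tcp [0.2013 0.6258 0.3752] q [ 1.063 -0.038 -0.22   0.775  0.161 -0.219] F [ 0.4 -0.1  1.8] gap0.0599
 tool y [ 0.136  0.576 -0.806] tilt36.3 az76.7 z [-0.972  0.234  0.003] zaz166.5
rows shift [-295.2 -199.  -341.6] spin -0.2
```

```bash
python3 -m inch '[[[-295,-199,-341,-0.2],[-295,-199,-341,-0.2],[-295,-199,-341,-0.2],[-295,-199,-341,-0.2],[-295,-199,-341,-0.2],[-295,-199,-341,-0.2],[-295,-199,-341,-0.2],[-295,-199,-341,-0.2],[-295,-199,-341,-0.2],[-295,-199,-341,-0.2]]]'; python3 -c "
from h import *
rep()
to((.53,-.084,.30),166.6)
"
```

```text
clock: 13.2
tcp_pos: [0.4506, 0.2005, 0.3602]
orientation: [0.664, -0.391, -0.589, 0.243]
wrist_force: [1.2, 0.0, -0.8]
finger_gap: 0.0608
t13.20 tcp [0.4506 0.2005 0.3602] q [-0.129 -0.042 -0.199  1.336  0.629 -1.439] F [ 1.2  0.  -0.8] gap0.0608
 tool y [ 0.138  0.576 -0.806] tilt36.3 az76.5 z [-0.972  0.233  0.   ] zaz166.5
rows shift [-243.7 -104.3 -143.5] spin -0.1
```

```bash
python3 -m inch '[[[-244,-104,-144,0],[-244,-104,-144,0],[-244,-104,-144,0],[-244,-104,-144,0],[-244,-104,-144,0],[-244,-104,-144,0],[-244,-104,-144,0],[-244,-104,-144,0]]]'; python3 -c "
from h import *
rep()
to((.5581,-.084,.136),166.4)
"
```

```text
clock: 14.0
tcp_pos: [0.5303, -0.0828, 0.2981]
orientation: [0.665, -0.391, -0.588, 0.243]
wrist_force: [-1.4, -0.0, -0.5]
finger_gap: 0.0601
t14.00 tcp [ 0.5303 -0.0828  0.2981] q [-0.627  0.342  0.095  1.599  0.578 -2.043] F [-1.4 -0.  -0.5] gap0.0601
 tool y [ 0.136  0.577 -0.806] tilt36.3 az76.7 z [-0.972  0.234  0.003] zaz166.5
rows shift [-91.7 133.7 -27.9] spin -0.1
```

```bash
python3 -m inch '[[[-92,134,-28,0],[-92,134,-28,0],[-92,134,-28,0],[-92,134,-28,0],[-92,134,-28,0],[-92,134,-28,0]]]'; python3 - <<'E'
from h import *
rep()
for n in('scene','top'):cv2.imwrite(f'pics/{n}3.png',env.read_camera(n))
s=cv2.imread("pics/scene3.png")[120:290,180:400];t=cv2.imread("pics/top3.png")[150:270,270:430]
cv2.imwrite("pics/z3.png",cv2.hconcat([cv2.resize(s,(440,340)),cv2.resize(t,(360,340))]))
to((.57488,-.01502,.039),166.4)
E
```

```text
clock: 14.6
tcp_pos: [0.5586, -0.0819, 0.138]
orientation: [0.664, -0.39, -0.589, 0.244]
wrist_force: [1.2, 0.5, -0.5]
finger_gap: 0.0601
t14.60 tcp [ 0.5586 -0.0819  0.138 ] q [-0.596  0.47  -0.115  1.242  0.586 -2.012] F [ 1.2  0.5 -0.5] gap0.0601
 tool y [ 0.136  0.576 -0.806] tilt36.3 az76.7 z [-0.973  0.23   0.   ] zaz166.7
rows shift [ -2.6 121.6   0.7] spin 0.3
```

View pics/z3.png

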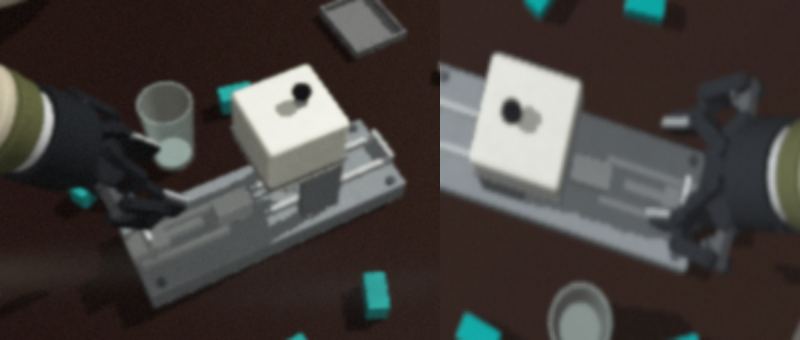

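```bash
python3 - <<'E'
from h import *
p,R,s=cur(); y=R[:,1]
for b in (0,5,8): print(b,proj("top",p-y*b/1e3).round(1),proj("scene",p-y*b/1e3).round(1), [proj("top",p-y*b/1e3+k*R[:,2]*.037).round(1).tolist() for k in(-1,1)],[proj("scene",p-y*b/1e3+k*R[:,2]*.037).round(1).tolist() for k in(-1,1)])
rep()
to((.57488,-.01502,.041),166.4)
s=cv2.imread("pics/scene3.png")[190:250,215:295];t=cv2.imread("pics/top3.png")[180:250,340:420]
cv2.imwrite("pics/z3b.png",cv2.hconcat([cv2.resize(s,(400,300),interpolation=cv2.INTER_CUBIC),cv2.resize(t,(344,300),interpolation=cv2.INTER_CUBIC)]))
E
```

```text
0 [[365.2 210.3]] [[264.6 210.7]] [[[369.4, 193.5]], [[361.0, 227.3]]] [[[272.7, 226.0]], [[256.8, 196.2]]]
5 [[366.8 210.3]] [[262.8 210.1]] [[[371.0, 193.5]], [[362.5, 227.4]]] [[[271.0, 225.5]], [[255.1, 195.5]]]
8 [[367.7 210.4]] [[261.8 209.7]] [[[371.9, 193.5]], [[363.4, 227.5]]] [[[270.0, 225.2]], [[254.0, 195.1]]]
t14.70 tcp [ 0.5593 -0.083   0.1386] q [-0.597  0.469 -0.113  1.242  0.586 -2.012] F [-0.4 -0.1 -0.5] gap0.0603
 tool y [ 0.138  0.574 -0.807] tilt36.2 az76.5 z [-0.973  0.231 -0.002] zaz166.6
rows shift [ -1.4 120.    0.7] spin 0.3
```

View pics/z3b.png

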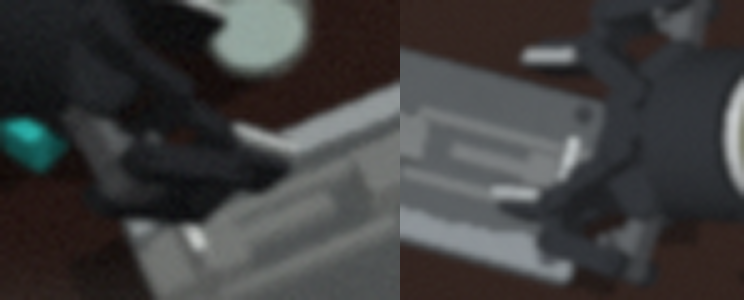

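```bash
python3 -m inch '[[[-1.4,40,0.7,0.2],[-1.4,75,0.7,0.2],[-1.4,100,0.7,0.2],[-1.4,112,0.7,0.2],[-1.4,120,0.7,0.2],[-1.4,120,0.7,0.2]]]'; python3 - <<'E'
from h import *
rep()
for n in('scene','top'):cv2.imwrite(f'pics/{n}4.png',env.read_camera(n))
s=cv2.imread("pics/scene4.png")[120:290,180:400];t=cv2.imread("pics/top4.png")[150:270,270:430]
cv2.imwrite("pics/z4.png",cv2.hconcat([cv2.resize(s,(440,340)),cv2.resize(t,(360,340))]))
E
```

```text
clock: 15.3
tcp_pos: [0.5743, -0.0146, 0.0394]
orientation: [0.665, -0.391, -0.588, 0.243]
wrist_force: [0.2, -0.9, -0.1]
finger_gap: 0.0599
t15.30 tcp [ 0.5743 -0.0146  0.0394] q [-0.48   0.533 -0.283  0.932  0.611 -1.87 ] F [ 0.2 -0.9 -0.1] gap0.0599
 tool y [ 0.137  0.575 -0.806] tilt36.3 az76.7 z [-0.972  0.234  0.002] zaz166.5
```

View pics/z4.png

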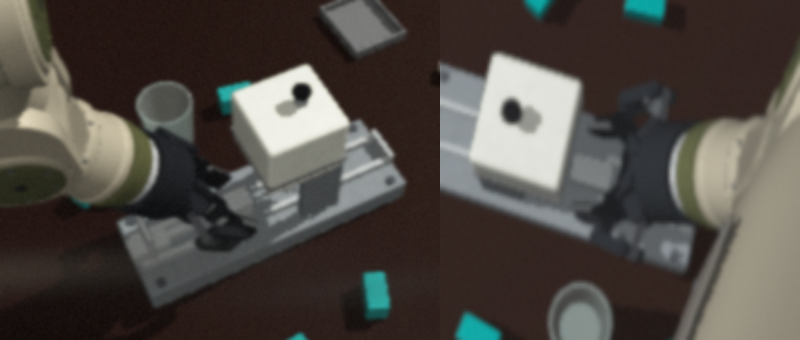

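```bash
python3 -m inch '[[[0,0,0,0],[0,0,0,0],[0,0,0,0],[0,0,0,0],[0,0,0,0],[0,0,0,0]]]' 12 50; python3 - <<'E'
from h import *
rep()
E
```

```text
clock: 16.0
tcp_pos: [0.5744, -0.0156, 0.0394]
orientation: [0.665, -0.392, -0.588, 0.243]
wrist_force: [-1.4, -3.9, 5.5]
finger_gap: 0.0209
t16.00 tcp [ 0.5744 -0.0156  0.0394] q [-0.481  0.533 -0.283  0.933  0.611 -1.87 ] F [-1.4 -3.9  5.5] gap0.0209
 tool y [ 0.137  0.575 -0.806] tilt36.3 az76.6 z [-0.972  0.235  0.002] zaz166.4
```

```bash
python3 -m inch '[[[0,-10,0,0],[0,-40,0,0],[0,-80,0,0],[0,-120,0,0],[0,-120,0,0]]]'; python3 - <<'E'
from h import *
rep()
for n in('scene','top'):cv2.imwrite(f'pics/{n}5.png',env.read_camera(n))
s=cv2.imread("pics/scene5.png")[120:290,180:400];t=cv2.imread("pics/top5.png")[150:270,270:430]
cv2.imwrite("pics/z5.png",cv2.hconcat([cv2.resize(s,(440,340)),cv2.resize(t,(360,340))]))
to((.54,-.08,.30),166.6)
E
```

```text
clock: 16.5
tcp_pos: [0.5596, -0.0881, 0.1394]
orientation: [0.663, -0.394, -0.589, 0.242]
wrist_force: [0.7, -0.2, -1.3]
finger_gap: 0.0211
t16.50 tcp [ 0.5596 -0.0881  0.1394] q [-0.605  0.47  -0.11   1.243  0.584 -2.013] F [ 0.7 -0.2 -1.3] gap0.0211
 tool y [ 0.143  0.572 -0.808] tilt36.1 az76.0 z [-0.971  0.237 -0.004] zaz166.3
rows shift [  97.7 -132.2   18.9] spin -0.3
```

View pics/z5.png

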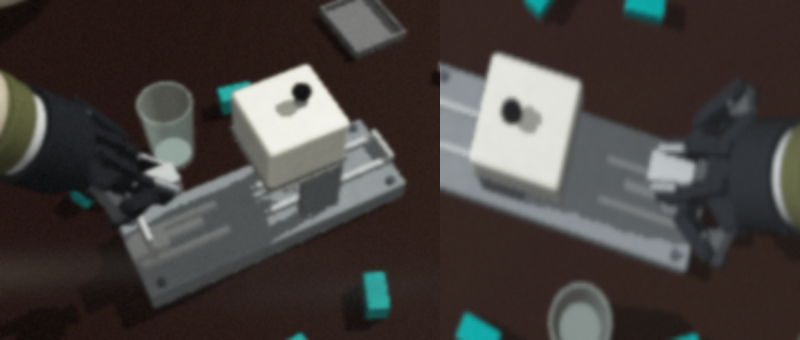

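```bash
python3 -m inch '[[[90,-125,19,0],[90,-125,19,0],[90,-125,19,0],[90,-125,19,0],[90,-125,19,0]]]'; python3 - <<'E'
from h import *
rep()
to((.4494,.3047,.26),166.4)
E
```

```text
clock: 17.1
tcp_pos: [0.5394, -0.0806, 0.2895]
orientation: [0.665, -0.391, -0.588, 0.244]
wrist_force: [-0.7, 0.1, -2.8]
finger_gap: 0.021
t17.10 tcp [ 0.5394 -0.0806  0.2895] q [-0.614  0.355  0.094  1.575  0.581 -2.028] F [-0.7  0.1 -2.8] gap0.0210
 tool y [ 0.136  0.575 -0.807] tilt36.2 az76.7 z [-0.972  0.233  0.002] zaz166.5
rows shift [267.6 233.1 177.4] spin 0.0
```

```bash
python3 -m inch '[[[268,233,177,0],[268,233,177,0],[268,233,177,0],[268,233,177,0],[268,233,177,0],[268,233,177,0],[268,233,177,0],[268,233,177,0],[268,233,177,0],[268,233,177,0]]]'; python3 - <<'E'
from h import *
rep()
to((.4494,.3047,.050),166.4)
for n in('scene','top'):cv2.imwrite(f'pics/{n}6.png',env.read_camera(n))
E
```

```text
clock: 18.1
tcp_pos: [0.4469, 0.3059, 0.2574]
orientation: [0.666, -0.39, -0.587, 0.246]
wrist_force: [0.5, -0.6, -2.2]
finger_gap: 0.0205
t18.10 tcp [0.4469 0.3059 0.2574] q [ 0.128 -0.017 -0.436  0.908  0.587 -1.133] F [ 0.5 -0.6 -2.2] gap0.0205
 tool y [ 0.129  0.575 -0.808] tilt36.1 az77.3 z [-0.973  0.23   0.008] zaz166.7
rows shift [-122.7  167.1   -4.4] spin -0.0
```

View pics/scene6.png

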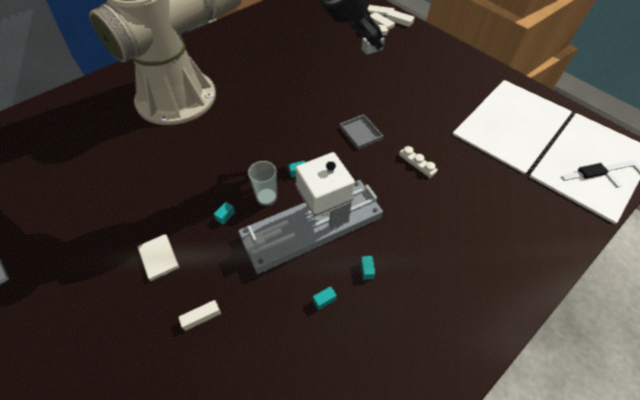

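```bash
python3 -m inch '[[[-30,40,-3,0],[-61,83,-3,0],[-91,125,-3,0],[-122,167,-3,0],[-122,167,-3,0],[-122,167,-3,0]]]'; python3 - <<'E'
from h import *
print(back("scene",(361,131),.012), proj("scene",[.447,.306,.257]))
rep()
to((.4494,.3047,.0145),166.4)
for n in('scene','top'):cv2.imwrite(f'pics/{n}7.png',env.read_camera(n))
s=cv2.imread("pics/scene7.png")[60:160,300:440];t=cv2.imread("pics/top7.png")[210:310,140:270]
cv2.imwrite("pics/z7.png",cv2.hconcat([cv2.resize(s,(420,300)),cv2.resize(t,(380,300))]))
E
```

```text
clock: 18.8
tcp_pos: [0.4517, 0.3031, 0.0524]
orientation: [0.667, -0.391, -0.585, 0.244]
wrist_force: [0.7, 0.2, -0.5]
finger_gap: 0.0211
[0.44872548 0.29579543 0.012     ] [[375.59875718  44.50838839]]
t18.80 tcp [0.4517 0.3031 0.0524] q [ 0.121  0.223 -0.752  0.351  0.588 -1.134] F [ 0.7  0.2 -0.5] gap0.0211
 tool y [ 0.133  0.575 -0.807] tilt36.2 az77.0 z [-0.972  0.237  0.008] zaz166.3
rows shift [-21.6  31.2   2.3] spin -0.4
```

View pics/z7.png

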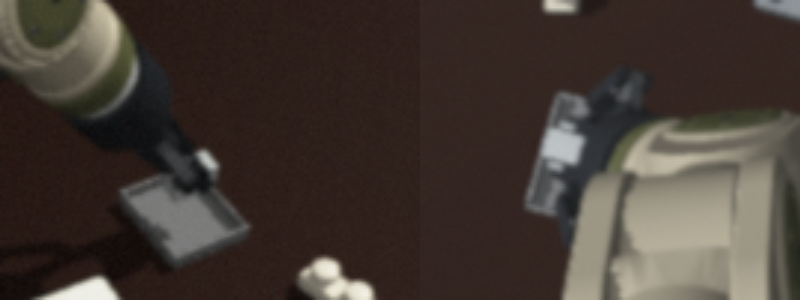

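```bash
python3 -m inch '[[[-10,15,1,0],[-17,25,2,0],[-21,30,2,0],[-21,30,2,0],[-21,30,2,0]]]'; python3 - <<'E'
from h import *
rep()
for n in('scene','top'):cv2.imwrite(f'pics/{n}8.png',env.read_camera(n))
s=cv2.imread("pics/scene8.png")[60:160,300:440];t=cv2.imread("pics/top8.png")[210:310,140:270]
cv2.imwrite("pics/z8.png",cv2.hconcat([cv2.resize(s,(420,300)),cv2.resize(t,(380,300))]))
E
```

```text
clock: 19.4
tcp_pos: [0.452, 0.3059, 0.019]
orientation: [0.665, -0.391, -0.589, 0.242]
wrist_force: [0.3, 0.5, -1.1]
finger_gap: 0.0212
t19.40 tcp [0.452  0.3059 0.019 ] q [ 0.127  0.284 -0.792  0.239  0.587 -1.13 ] F [ 0.3  0.5 -1.1] gap0.0212
 tool y [ 0.138  0.576 -0.805] tilt36.3 az76.5 z [-0.972  0.234  0.001] zaz166.4
```

View pics/z8.png

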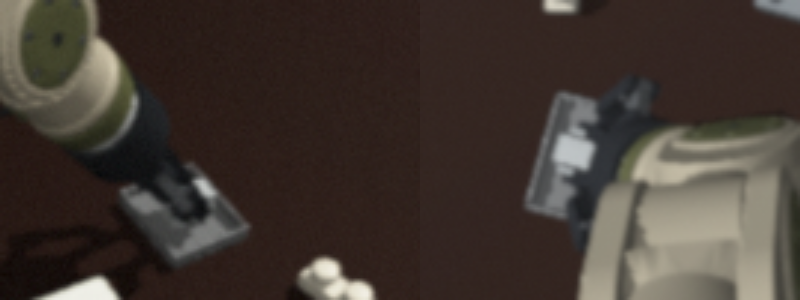

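```bash
python3 -m inch '[[[-1.2,1.6,0,0],[-2.4,3.2,0,0],[-2.4,3.2,0,0]]]'; python3 -c "
from h import *
rep()"
```

```text
clock: 19.8
tcp_pos: [0.4508, 0.3057, 0.0134]
orientation: [0.665, -0.391, -0.588, 0.243]
wrist_force: [-0.3, 0.3, -1.3]
finger_gap: 0.0206
t19.80 tcp [0.4508 0.3057 0.0134] q [ 0.127  0.294 -0.798  0.226  0.587 -1.13 ] F [-0.3  0.3 -1.3] gap0.0206
 tool y [ 0.136  0.576 -0.806] tilt36.3 az76.7 z [-0.972  0.234  0.003] zaz166.4
```

```bash
python3 -m inch '[[[0,0,0,0],[0,0,0,0],[0,0,0,0]]]' 40; python3 -m inch '[[[0,-30,0,0],[0,-80,0,0],[0,-130,0,0],[0,-180,0,0],[0,-220,0,0],[0,-220,0,0]]]'; python3 - <<'E'
from h import *
rep()
to((.50,.0,.33),166.4)
for n in('scene','top'):cv2.imwrite(f'pics/{n}9.png',env.read_camera(n))
s=cv2.imread("pics/scene9.png")[60:160,300:440];t=cv2.imread("pics/top9.png")[210:310,140:270]
cv2.imwrite("pics/z9.png",cv2.hconcat([cv2.resize(s,(420,300)),cv2.resize(t,(380,300))]))
E
```

```text
clock: 20.1
tcp_pos: [0.4507, 0.3057, 0.0135]
orientation: [0.665, -0.391, -0.588, 0.243]
wrist_force: [0.1, 0.0, 0.7]
finger_gap: 0.0401
clock: 20.7
tcp_pos: [0.4234, 0.1767, 0.1952]
orientation: [0.663, -0.393, -0.589, 0.241]
wrist_force: [0.9, -0.1, -0.1]
finger_gap: 0.0398
t20.70 tcp [0.4234 0.1767 0.1952] q [-0.201 -0.015 -0.585  0.968  0.633 -1.522] F [ 0.9 -0.1 -0.1] gap0.0398
 tool y [ 0.144  0.574 -0.806] tilt36.3 az75.9 z [-0.971  0.238 -0.004] zaz166.2
rows shift [ -44.1 -199.1 -117. ] spin 0.0
```

View pics/z9.png

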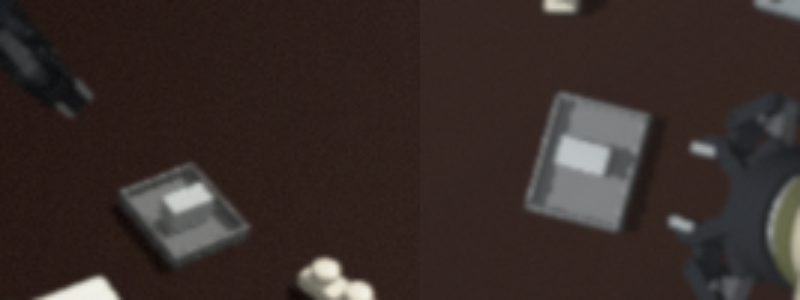

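```bash
python3 - <<'E'
from h import *
S=cv2.imread("pics/scene9.png");T=cv2.imread("pics/top9.png")
def soft(im,roi,lo,hi):
    g=im.astype(np.float32).mean(2); return np.clip((g-lo)/(hi-lo),0,1),roi
P=box(.07,.022,0,.024)
print(silfit({"scene":soft(S,(172,295,230,335),40,130)},P,[.592,-.277,1.33]))
print(silfit({"top":soft(T,(420,185,475,230),40,130)},P,[.592,-.277,1.33]))
to((.49,-.10,.30),166.4)
E
```

```text
(array([ 0.59104781, -0.27608141,  1.33059525]), np.float64(9.188055038452148))
(array([ 0.5958576 , -0.27997609,  1.33040598]), np.float64(3.7910945415496826))
rows shift [-140.7 -238.  -132.1] spin -0.1
```

```bash
python3 -m inch '[[[-141,-238,-132,0],[-141,-238,-132,0],[-141,-238,-132,0],[-141,-238,-132,0],[-141,-238,-132,0],[-141,-238,-132,0],[-141,-238,-132,0],[-141,-238,-132,0]]]' 60; python3 - <<'E'
from h import *
rep()
to((.58,-.331,.095),166.4)
E
```

```text
clock: 21.6
tcp_pos: [0.4902, -0.1002, 0.2969]
orientation: [0.666, -0.391, -0.587, 0.243]
wrist_force: [0.4, 0.3, 0.5]
finger_gap: 0.0599
t21.60 tcp [ 0.4902 -0.1002  0.2969] q [-0.699  0.303  0.033  1.621  0.557 -2.122] F [0.4 0.3 0.5] gap0.0599
 tool y [ 0.135  0.577 -0.806] tilt36.3 az76.8 z [-0.972  0.236  0.006] zaz166.4
rows shift [-282.8   41.6 -142.7] spin -0.2
```

```bash
python3 -m inch '[[[-283,42,-143,0],[-283,42,-143,0],[-283,42,-143,0],[-283,42,-143,0],[-283,42,-143,0],[-283,42,-143,0],[-283,42,-143,0],[-283,42,-143,0]]]' 60; python3 - <<'E'
from h import *
rep()
to((.5938,-.273,.0095),166.3)
E
```

```text
clock: 22.4
tcp_pos: [0.5798, -0.3286, 0.092]
orientation: [0.668, -0.389, -0.587, 0.243]
wrist_force: [1.1, 0.4, -1.1]
finger_gap: 0.06
t22.40 tcp [ 0.5798 -0.3286  0.092 ] q [-0.858  0.857  0.451  1.578  0.5   -2.297] F [ 1.1  0.4 -1.1] gap0.0600
 tool y [ 0.132  0.58  -0.804] tilt36.5 az77.2 z [-0.972  0.234  0.009] zaz166.5
rows shift [ -3.  100.4  -1.4] spin -0.2
```

```bash
python3 -m inch '[[[-1.5,40,0,0],[-2,75,-1,0],[-3,92,-1,0],[-3,100,-1,0],[-3,100,-1,0],[-3,100,-1,0]]]' 60; python3 - <<'E'
from h import *
rep()
to((.5938,-.273,.0095),166.3)
for n in('scene','top'):cv2.imwrite(f'pics/{n}10.png',env.read_camera(n))
s=cv2.imread("pics/scene10.png")[230:370,120:310];t=cv2.imread("pics/top10.png")[150:270,380:520]
cv2.imwrite("pics/z10.png",cv2.hconcat([cv2.resize(s,(420,310)),cv2.resize(t,(360,310))]))
E
```

```text
clock: 23.0
tcp_pos: [0.5949, -0.2752, 0.0162]
orientation: [0.664, -0.391, -0.588, 0.244]
wrist_force: [0.3, -0.8, 1.1]
finger_gap: 0.0598
t23.00 tcp [ 0.5949 -0.2752  0.0162] q [-0.792  0.85   0.248  1.339  0.525 -2.227] F [ 0.3 -0.8  1.1] gap0.0598
 tool y [ 0.137  0.575 -0.807] tilt36.2 az76.6 z [-0.972  0.234  0.002] zaz166.5
rows shift [-2.5  6.5  1.5] spin 0.1
```

View pics/z10.png

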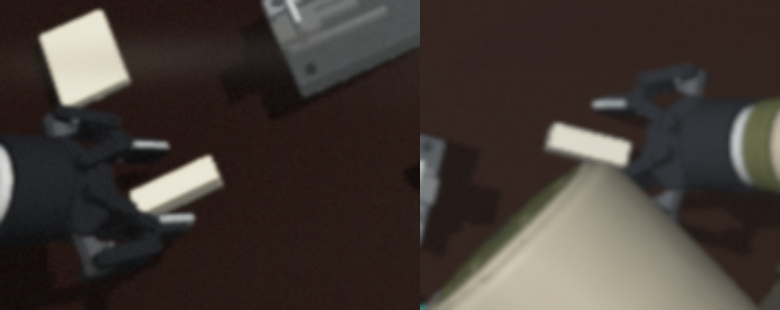

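```bash
python3 -m inch '[[[-2,5,1,0],[-2,5,1,0]]]' 60; python3 -c "
from h import *
rep()"; python3 -m inch '[[[0,0,0,0],[0,0,0,0],[0,0,0,0],[0,0,0,0],[0,0,0,0],[0,0,0,0]]]' 12 50;  python3 -c "
from h import *
rep()"
```

```text
clock: 23.3
tcp_pos: [0.5934, -0.2743, 0.0091]
orientation: [0.665, -0.391, -0.588, 0.243]
wrist_force: [-0.7, -0.3, -0.3]
finger_gap: 0.06
t23.30 tcp [ 0.5934 -0.2743  0.0091] q [-0.793  0.854  0.237  1.326  0.525 -2.227] F [-0.7 -0.3 -0.3] gap0.0600
 tool y [ 0.136  0.576 -0.806] tilt36.3 az76.7 z [-0.972  0.235  0.003] zaz166.4
clock: 23.9
tcp_pos: [0.5938, -0.2742, 0.0095]
orientation: [0.665, -0.391, -0.588, 0.243]
wrist_force: [-0.3, -0.7, 1.0]
finger_gap: 0.0211
t23.90 tcp [ 0.5938 -0.2742  0.0095] q [-0.793  0.854  0.238  1.326  0.525 -2.227] F [-0.3 -0.7  1. ] gap0.0211
 tool y [ 0.136  0.575 -0.806] tilt36.3 az76.7 z [-0.972  0.235  0.003] zaz166.4
```

```bash
python3 -m inch '[[[0,-10,0,0],[0,-50,0,0],[0,-100,0,0],[0,-150,0,0],[0,-180,0,0],[0,-180,0,0]]]'; python3 -c "
from h import *
rep()
to((.5619,-.0685,.165),166.3)"
```

```text
clock: 24.5
tcp_pos: [0.5691, -0.3817, 0.1587]
orientation: [0.663, -0.395, -0.588, 0.243]
wrist_force: [-1.0, -0.1, -1.7]
finger_gap: 0.0208
t24.50 tcp [ 0.5691 -0.3817  0.1587] q [-0.915  0.896  0.694  1.794  0.478 -2.351] F [-1.  -0.1 -1.7] gap0.0208
 tool y [ 0.142  0.57  -0.809] tilt36.0 az76.0 z [-0.971  0.238 -0.003] zaz166.2
rows shift [248.6 172.5  81.4] spin 0.0
```

```bash
python3 -m inch '[[[245,168,81,0],[245,168,81,0],[245,168,81,0],[245,168,81,0],[245,168,81,0],[245,168,81,0],[245,168,81,0],[245,168,81,0],[245,168,81,0]]]'; python3 -c "
from h import *
rep()
to((.5761,-.0102,.062),166.3)"
```

```text
clock: 25.4
tcp_pos: [0.5601, -0.0703, 0.1639]
orientation: [0.665, -0.391, -0.588, 0.244]
wrist_force: [0.3, -0.2, -1.2]
finger_gap: 0.0205
t25.40 tcp [ 0.5601 -0.0703  0.1639] q [-0.578  0.44  -0.093  1.282  0.59  -1.986] F [ 0.3 -0.2 -1.2] gap0.0205
 tool y [ 0.136  0.575 -0.806] tilt36.2 az76.7 z [-0.972  0.234  0.003] zaz166.5
rows shift [-10.1 119.   -1.8] spin 0.0
```

```bash
python3 -m inch '[[[-10,40,-1.8,0],[-10,75,-1.8,0],[-10,105,-1.8,0],[-10,119,-1.8,0],[-10,119,-1.8,0],[-10,119,-1.8,0]]]'; python3 - <<'E'
from h import *
rep()
to((.5761,-.0102,.040),166.3)
for n in('scene','top'):cv2.imwrite(f'pics/{n}11.png',env.read_camera(n))
s=cv2.imread("pics/scene11.png")[180:280,225:345];t=cv2.imread("pics/top11.png")[165:255,290:400]
cv2.imwrite("pics/z11.png",cv2.hconcat([cv2.resize(s,(432,360),interpolation=cv2.INTER_CUBIC),cv2.resize(t,(368,360),interpolation=cv2.INTER_CUBIC)]))
E
```

```text
clock: 26.0
tcp_pos: [0.5765, -0.0112, 0.0621]
orientation: [0.666, -0.391, -0.587, 0.243]
wrist_force: [0.2, -0.7, -0.6]
finger_gap: 0.021
t26.00 tcp [ 0.5765 -0.0112  0.0621] q [-0.473  0.506 -0.261  0.976  0.612 -1.859] F [ 0.2 -0.7 -0.6] gap0.0210
 tool y [ 0.137  0.576 -0.806] tilt36.3 az76.6 z [-0.972  0.236  0.004] zaz166.4
rows shift [-12.4  18.3   0.6] spin -0.1
```

View pics/z11.png

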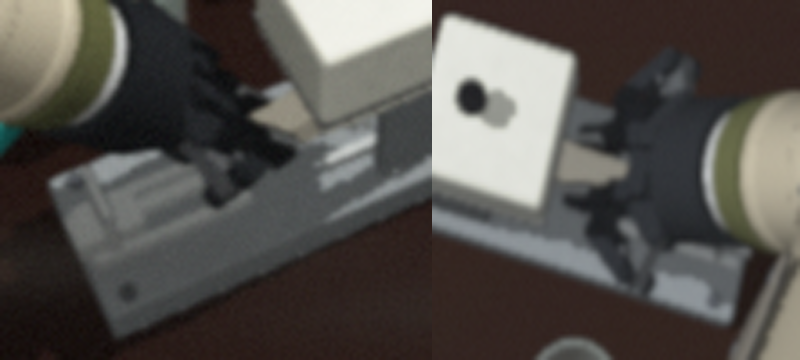

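```bash
cat > edge.py <<'E'
from h import *
from scipy.ndimage import map_coordinates
G=np.array([.5872,.0355,np.radians(76.3)])
def W(x,y,z): return place(G,np.array([[x,y,z]])/1e3)[0]
def edge(im,n,xs,y0,z,span=8):
    g=cv2.imread(im).astype(float).mean(2); res=[]
    for x in xs:
        ys=np.arange(y0-span,y0+span+.01,.25)
        uv=np.array([proj(n,W(x,y,z))[0] for y in ys])
        v=map_coordinates(g,[uv[:,1],uv[:,0]],order=3)
        d=np.abs(np.gradient(v)); k=d.argmax(); w=slice(max(k-6,0),k+7); res.append((ys[w]*d[w]).sum()/d[w].sum())
    return np.round(res,1)
print("top -50:",edge("pics/top0.png","top",[-160,-140,-120,-100,-80,80,100,115],-50,30))
print("scene +50:",edge("pics/scene0.png","scene",[-165,-150,-140,-120,-110,-100,-90,70,90,110],50,30))
print("scene -50:",edge("pics/scene0.png","scene",[-150,-120,-90,-60,-30,0,60,100],-50,30))
print("top +50:",edge("pics/top0.png","top",[-150,-120,-90,-60,-30,0,60,100],50,30))
E
python3 edge.py
```

```text
top -50: [-49.5 -49.5 -50.  -50.  -50.  -51.5 -51.3 -51.7]
scene +50: [52.  52.  51.8 51.5 52.  51.3 51.3 49.  48.3 48.8]
scene -50: [-57.4 -57.5 -47.8 -47.1 -48.7 -48.3 -48.7 -49. ]
top +50: [50.8 50.3 50.3 49.8 50.  49.5 50.  49. ]
```

```bash
python3 -m inch '[[[-5,7,1.5,-0.2],[-9,13,1.5,-0.2],[-9,13,1.5,-0.2],[-9,13,1.5,-0.2]]]'; python3 - <<'E'
from h import *
rep()
E
```

```text
clock: 26.5
tcp_pos: [0.5745, -0.0089, 0.0464]
orientation: [0.664, -0.391, -0.589, 0.244]
wrist_force: [0.3, 0.8, -0.8]
finger_gap: 0.0208
t26.50 tcp [ 0.5745 -0.0089  0.0464] q [-0.471  0.521 -0.283  0.939  0.612 -1.861] F [ 0.3  0.8 -0.8] gap0.0208
 tool y [ 0.136  0.576 -0.806] tilt36.3 az76.7 z [-0.973  0.232  0.002] zaz166.6
```

```bash
python3 -m inch '[[[-2,2.5,0,0],[-3.4,4.6,0,0],[-3.4,4.6,0,0],[-3.4,4.6,0,0]]]'; python3 - <<'E'
from h import *
rep()
E
```

```text
clock: 26.9
tcp_pos: [0.5752, -0.0074, 0.0436]
orientation: [0.664, -0.39, -0.59, 0.242]
wrist_force: [-3.1, 2.2, 13.6]
finger_gap: 0.021
t26.90 tcp [ 0.5752 -0.0074  0.0436] q [-0.47   0.524 -0.287  0.93   0.617 -1.861] F [-3.1  2.2 13.6] gap0.0210
 tool y [ 0.138  0.579 -0.804] tilt36.5 az76.6 z [-0.973  0.232 -0.   ] zaz166.6
```

```bash
python3 - <<'E'
from h import *
rep()
for n in('scene','top'):cv2.imwrite(f'pics/{n}12.png',env.read_camera(n))
s=cv2.imread("pics/scene12.png")[180:270,235:345];t=cv2.imread("pics/top12.png")[165:255,290:400]
cv2.imwrite("pics/z12.png",cv2.resize(s,(770,595),interpolation=cv2.INTER_CUBIC))
cv2.imwrite("pics/z12t.png",cv2.resize(t,(720,590),interpolation=cv2.INTER_CUBIC))
E
```

```text
t26.90 tcp [ 0.5752 -0.0074  0.0436] q [-0.47   0.524 -0.287  0.93   0.617 -1.861] F [-3.1  2.2 13.6] gap0.0210
 tool y [ 0.138  0.579 -0.804] tilt36.5 az76.6 z [-0.973  0.232 -0.   ] zaz166.6
```

View pics/z12.png

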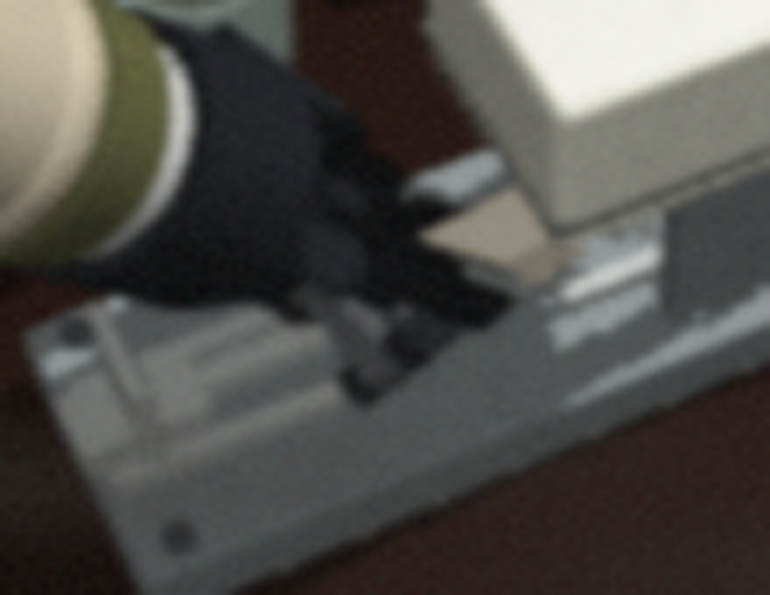

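View pics/z12t.png

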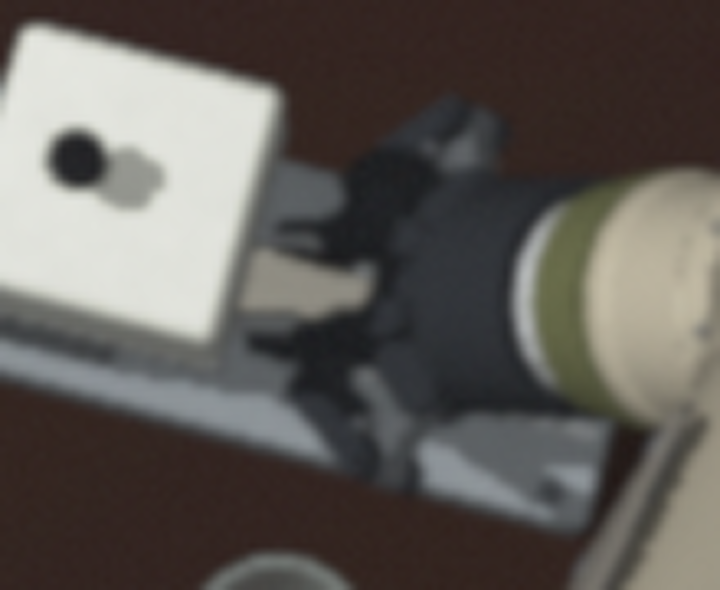

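```bash
python3 -m inch '[[[5.3,-7.3,0,0],[5.3,-7.3,2,0],[2.5,-3.4,2,0],[2.5,-3.4,2,0],[2.5,-3.4,2,0]]]'; python3 - <<'E'
from h import *
rep()
E
```

```text
clock: 27.5
tcp_pos: [0.5723, -0.0083, 0.0444]
orientation: [0.665, -0.39, -0.589, 0.244]
wrist_force: [-0.2, -0.2, -1.2]
finger_gap: 0.0212
t27.50 tcp [ 0.5723 -0.0083  0.0444] q [-0.471  0.52  -0.29   0.934  0.612 -1.862] F [-0.2 -0.2 -1.2] gap0.0212
 tool y [ 0.135  0.576 -0.806] tilt36.3 az76.8 z [-0.973  0.232  0.003] zaz166.6
```

```bash
python3 -m inch '[[[-1.2,1.6,0,0],[-1.2,1.6,0,0],[-1.2,1.6,0,0]]]'; python3 -m inch '[[[-1.2,1.6,0,0],[-1.2,1.6,0,0],[-1.2,1.6,0,0]]]'; python3 - <<'E'
from h import *
rep()
E
```

```text
clock: 27.8
tcp_pos: [0.5727, -0.0083, 0.0437]
orientation: [0.664, -0.39, -0.589, 0.243]
wrist_force: [-2.4, -0.4, 4.5]
finger_gap: 0.0209
clock: 28.1
tcp_pos: [0.5729, -0.0078, 0.0429]
orientation: [0.665, -0.39, -0.589, 0.243]
wrist_force: [-3.8, 0.4, 11.8]
finger_gap: 0.0212
t28.10 tcp [ 0.5729 -0.0078  0.0429] q [-0.471  0.522 -0.292  0.929  0.615 -1.862] F [-3.8  0.4 11.8] gap0.0212
 tool y [ 0.137  0.578 -0.805] tilt36.4 az76.6 z [-0.973  0.232  0.001] zaz166.6
```

```bash
cat > ov.py <<'E'
from h import *
import sys
k=sys.argv[1]
p,R,s=cur()
for n in('scene','top'):cv2.imwrite(f'pics/{n}{k}.png',env.read_camera(n))
yaw=np.radians(76.4); g=np.array([np.cos(yaw),np.sin(yaw)])
outs=[]
for n,(y0,y1,x0,x1) in(('scene',(190,265,270,340)),('top',(180,240,310,380))):
    f=5.6; im=cv2.resize(cv2.imread(f'pics/{n}{k}.png')[y0:y1,x0:x1],None,fx=f,fy=f,interpolation=cv2.INTER_CUBIC)
    c=p[:2]-g*.004
    P=place([c[0],c[1],yaw],box(.07,.022,p[2]-.0095,p[2]+.0145))
    uv=((proj(n,P)-[x0,y0]+.5)*f-.5).round().astype(int)
    for a in range(8):
        for b in range(a):
            if bin(a^b).count('1')==1: cv2.line(im,tuple(map(int,uv[a])),tuple(map(int,uv[b])),(0,0,255) ,1)
    outs.append(im)
h=min(o.shape[0] for o in outs)
cv2.imwrite(f'pics/ov{k}.png',cv2.hconcat([o[:h] for o in outs]))
E
python3 ov.py 13
```

```text
(no output)
```

View pics/ov13.png

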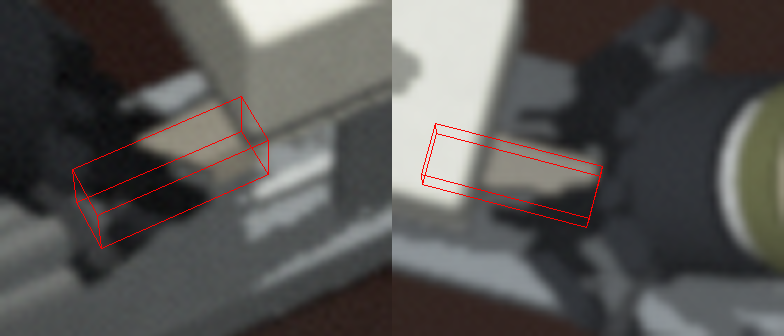

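```bash
cat > rail.py <<'E'
from edge import *
def ridge(im,n,xs,y0,z,span=7):
    g=cv2.imread(im).astype(float).mean(2); r=[]
    for x in xs:
        ys=np.arange(y0-span,y0+span+.01,.25); uv=np.array([proj(n,W(x,y,z))[0] for y in ys])
        v=map_coordinates(g,[uv[:,1],uv[:,0]],order=3); v=np.clip(v-np.median(v),0,None); r.append((ys*v).sum()/v.sum())
    return np.round(r,1)
for n,xs in(("top",[58,66,74,82,90,98]),("scene",[60,68,76,84,92,98])):
    for y in(-17,17): print(n,"runout",y,ridge(f"pics/{n}9.png",n,xs,y,38))
for n in("top","scene"):
    for y in(-17,17): print(n,"bay",y,ridge(f"pics/{n}9.png",n,[-130,-120,-110,-100,-90,-80],y,38,6))
for n in("top","scene"): print(n,"nose",ridge(f"pics/{n}9.png",n,[-130,-120,-110,-102],0,42,7))
E
python3 rail.py | tail -12
```

```text
scene -50: [-57.4 -57.5 -47.8 -47.1 -48.7 -48.3 -48.7 -49. ]
top +50: [50.8 50.3 50.3 49.8 50.  49.5 50.  49. ]
top runout -17 [-20.5 -18.8 -19.  -19.  -19.1 -19.2]
top runout 17 [13.1 15.2 15.1 15.2 15.1 14.9]
scene runout -17 [-20.3 -14.8 -14.5 -14.7 -14.6 -14.5]
scene runout 17 [17.  16.  15.3 16.5 19.4 19.3]
top bay -17 [-17.4 -17.4 -17.4 -17.5 -17.6 -17.8]
top bay 17 [16.6 16.6 16.6 16.7 16.5 16.4]
scene bay -17 [-14.5 -14.5 -14.9 -15.  -14.9 -14.7]
scene bay 17 [19.5 19.3 18.8 19.2 19.1 18.9]
top nose [-0.9 -0.9 -0.9 -1.2]
scene nose [4.3 4.1 4.1 4.2]
```

```bash
cat > barprof.py <<'E'
from edge import *
import sys
k=sys.argv[1]
for n in("top","scene"):
  g=cv2.imread(f"pics/{n}{k}.png").astype(float).mean(2)
  for z in(54,58):
    for x in(-60,-52,-46,-40,-34):
        ys=np.arange(-20,24.1,2); uv=np.array([proj(n,W(x,y,z))[0] for y in ys])
        v=map_coordinates(g,[uv[:,1],uv[:,0]],order=1); print(n,z,x,v.astype(int))
E
python3 barprof.py 13 | tail -20
```

```text
top 58 -34 [138 138 139 139 138 137 137 138 137 135 136 137 138 136 136 137 137 136
 135 133 130 121 109]
scene 54 -60 [40 24 19 16 15 16 18 16 15 18 18 18 17 17 18 20 22 28 26 23 16 17 17]
scene 54 -52 [ 35  22  17  15  17  19  23  31  42  45  44  39  39  52  74 102 118 127
 119  84  45  21  17]
scene 54 -46 [ 57  41  32  35  43  57  68  76  76  75  79  90 111 125 134 135 136 134
 125  95  61  39  47]
scene 54 -40 [ 81  82  82  85  85  83  83  86 101 117 130 135 138 138 137 137 137 135
 130 115  96  94 114]
scene 54 -34 [ 88  84  88  95 104 107 109 111 120 130 136 139 139 139 138 137 135 136
 135 126 106  99 114]
scene 58 -60 [23 17 16 16 17 19 17 17 17 17 17 18 17 19 22 29 37 35 24 18 18 17 17]
scene 58 -52 [ 24  18  16  18  21  30  42  55  55  54  50  50  68  92 119 128 129 115
  79  40  21  19  22]
scene 58 -46 [ 47  41  44  53  68  74  76  76  76  87 103 123 132 137 137 136 133 119
  91  57  51  63  83]
scene 58 -40 [ 83  84  89  91  89  86  95 110 127 134 137 138 138 138 138 137 135 130
 115  95 102 122 143]
scene 58 -34 [ 83  87  96 104 108 110 113 120 130 135 138 139 140 138 137 135 137 134
 123 102  98 113 136]
```

```bash
python3 barprof.py 13 | grep -A1 top | head -40;  python3 barprof.py 12 | grep -A1 "scene 58"
```

```text
top -50: [-49.5 -49.5 -50.  -50.  -50.  -51.5 -51.3 -51.7]
scene +50: [52.  52.  51.8 51.5 52.  51.3 51.3 49.  48.3 48.8]
--
top +50: [50.8 50.3 50.3 49.8 50.  49.5 50.  49. ]
top 54 -60 [ 55  68  70  58  59  89 118 133 137 137 138 138 136 126 106  86  73  62
  51  40  34  33  43]
top 54 -52 [ 57  70  78  76  70  95 119 132 137 137 138 138 137 134 121 100  87  86
  75  58  43  38  51]
top 54 -46 [ 72  74  81  84  86  99 122 133 137 138 138 138 138 138 133 117  98  88
  85  74  64  65  74]
top 54 -40 [ 89  90  89  87  90 101 113 118 118 117 117 118 118 119 120 111  94  84
  83  84  84  87  90]
top 54 -34 [134 134 135 135 134 133 133 134 134 131 132 134 134 133 132 133 134 132
 130 129 125 116 104]
top 58 -60 [ 50  65  72  63  59  77 110 130 137 137 138 138 137 132 113  92  77  66
  55  43  35  32  40]
top 58 -52 [ 54  64  79  77  72  86 111 130 136 137 138 138 137 136 128 105  91  86
  79  64  46  35  47]
top 58 -46 [ 75  74  79  84  83  93 115 130 136 137 138 138 138 138 135 124 103  90
  86  78  68  65  72]
top 58 -40 [ 89  89  89  87  88  94 109 116 117 116 115 117 116 117 118 113  99  86
  82  84  84  86  89]
top 58 -34 [138 138 139 139 138 137 137 138 137 135 136 137 138 136 136 137 137 136
 135 133 130 121 109]
scene 58 -60 [19 18 18 17 17 18 17 17 19 20 18 17 17 18 23 26 28 25 18 16 15 15 16]
scene 58 -52 [ 19  19  18  18  25  35  43  51  44  40  44  58  79 100 124 127 111  76
  34  18  16  20  28]
scene 58 -46 [ 29  32  44  59  72  75  76  76  85 100 114 131 133 134 135 136 121  90
  51  38  46  64  81]
scene 58 -40 [ 82  86  87  86  87  95 107 122 134 136 138 138 139 138 137 136 126 107
  87  80  98 122 144]
scene 58 -34 [ 89 100 106 110 111 112 119 129 137 138 138 138 139 137 136 136 135 123
 106  91  96 114 135]
```

```bash
python3 - <<'E'
from h import *
p,R,s=cur()
rep()
F=s['wrist_force'];Mo=s['ft_torque'];print(F,Mo, "tool-frame M",R.T@Mo,"F",R.T@F)
g=np.array([np.cos(np.radians(76.3)),np.sin(np.radians(76.3)),0]);gy=np.array([-g[1],g[0],0])
print("gauge-frame F",F@g,F@gy,F[2],"M",Mo@g,Mo@gy,Mo[2])
# if moment about TCP or a point L behind: r = F x M/|F|^2
for L in(0,.15,.2,.25):
    o=p-R[:,1]*L; r0=np.cross(F,Mo)/(F@F); 
    # point on line at z=0.034..: 
    for z in(.034,.038):
        t=(z-o[2]-r0[2])/F[2]; q=o+r0+t*F; d=q[:2]-np.array([.5872,.0355]); print(L,z,"gauge",(d@g[:2]*1e3).round(1),(d@gy[:2]*1e3).round(1))
E
```

```text
t28.20 tcp [ 0.5728 -0.0078  0.0429] q [-0.471  0.522 -0.292  0.929  0.615 -1.862] F [-4.6  1.4 11.7] gap0.0209
 tool y [ 0.137  0.578 -0.805] tilt36.4 az76.6 z [-0.973  0.232  0.001] zaz166.6
[-4.55708307  1.42257439 11.69854101] [0.58367621 0.61494698 0.38596653] tool-frame M [ 0.81982292  0.12474292 -0.42442604] F [ 7.2045358  -9.21640166  4.77484973]
gauge-frame F 0.3028097929541581 4.764349928380122 11.698541005199345 M 0.7356879917551956 -0.4214272013016157 0.38596653202946635
0 0.034 gauge -2.7 62.5
0 0.038 gauge -2.6 64.1
0.15 0.034 gauge -94.9 12.8
0.15 0.038 gauge -94.8 14.5
0.2 0.034 gauge -125.6 -3.7
0.2 0.038 gauge -125.5 -2.1
0.25 0.034 gauge -156.3 -20.3
0.25 0.038 gauge -156.2 -18.7
```

```bash
python3 -m inch '[[[4.7,-6.4,-1.5,0],[4.7,-6.4,-1.5,0],[4.7,-6.4,-1.5,0]]]'; python3 - <<'E'
from h import *
rep(); p,R,s=cur(); print(s['wrist_force'],s['ft_torque'])
E
python3 ov.py 14; python3 barprof.py 14 | grep -A1 -E "(top|scene) 58"
```

```text
clock: 28.5
tcp_pos: [0.5745, -0.009, 0.049]
orientation: [0.664, -0.391, -0.589, 0.244]
wrist_force: [-0.3, 0.2, -2.0]
finger_gap: 0.0212
t28.50 tcp [ 0.5745 -0.009   0.049 ] q [-0.471  0.517 -0.281  0.944  0.612 -1.862] F [-0.3  0.2 -2. ] gap0.0212
 tool y [ 0.136  0.575 -0.806] tilt36.2 az76.7 z [-0.973  0.232  0.001] zaz166.6
[-0.33453927  0.24266464 -1.9741908 ] [-0.64312385  0.12463457 -0.03365991]
top 58 -60 [ 66  68  55  62  91 121 134 137 138 138 137 135 125 101  77  69  61  51
  40  34  33  43  66]
top 58 -52 [ 66  76  70  70  94 120 134 138 138 138 138 138 134 124 102  90  86  76
  60  44  38  50  72]
top 58 -46 [ 76  81  83  84 102 124 134 137 138 138 138 138 138 135 121 101  89  87
  79  71  70  77  87]
top 58 -40 [ 88  89  88  90  98 110 118 118 117 116 115 116 117 116 111  99  91  89
  87  86  87  88  89]
top 58 -34 [138 138 139 139 138 137 137 137 137 136 136 137 137 136 136 137 138 136
 134 133 130 122 110]
--
scene 58 -60 [34 21 18 17 17 15 16 16 17 18 19 18 16 17 18 20 24 29 26 22 18 17 14]
scene 58 -52 [ 32  20  17  18  18  22  28  36  49  49  44  41  46  62  85 109 121 122
 102  60  30  15  14]
scene 58 -46 [ 56  38  32  35  47  64  75  78  74  78  87 102 118 129 135 137 136 129
 111  74  47  38  49]
scene 58 -40 [ 79  81  83  86  89  84  84  91 111 125 133 137 137 138 137 137 136 135
 128 115 104 111 131]
scene 58 -34 [ 83  85  98 110 114 110 109 113 122 132 137 139 137 137 137 137 136 135
 132 123 112 118 135]
```

View pics/ov14.png

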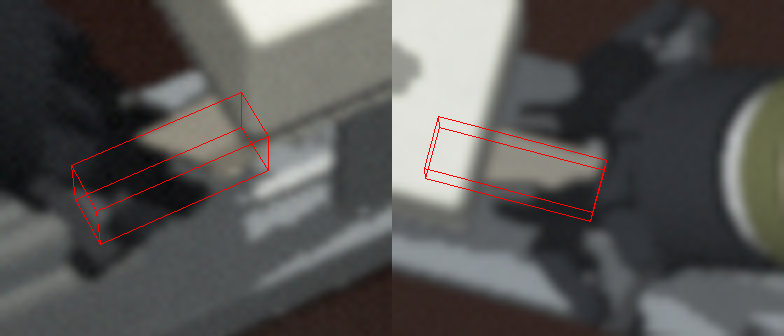

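```bash
python3 - <<'E'
from h import *
p=np.array([.5728,-.0078,.0429]); _,R,s=cur()
F=np.array([-4.557,1.4226,11.6985])-s['wrist_force'];Mo=np.array([.58367,.61495,.38597])-s['ft_torque']
print(F,Mo,s['wrist_force'],s['ft_torque'])
g=np.array([np.cos(np.radians(76.3)),np.sin(np.radians(76.3)),0]);gy=np.array([-g[1],g[0],0])
print("gauge M",Mo@g,Mo@gy,Mo[2],"F",F@g,F@gy)
for L in(0,.019,.12,.15,.18,.2):
    o=p-R[:,1]*L; r0=np.cross(F,Mo)/(F@F)
    for z in(.034,.046):
        t=(z-o[2]-r0[2])/F[2]; q=o+r0+t*F; d=q[:2]-np.array([.5872,.0355]); print(L,z,"gauge",(d@g[:2]*1e3).round(1),(d@gy[:2]*1e3).round(1), "F.M",(F@Mo/np.linalg.norm(F)).round(3))
E
```

```text
[-4.4087331   1.55370288 12.96360462] [1.23719948 0.44617262 0.40488997] [-0.1482669  -0.13110288 -1.26510462] [-0.65352948  0.16877738 -0.01891997]
gauge M 0.7264946511515756 -1.0963293643409786 0.40488997106250896 F 0.4653424881950277 4.6512768728118
0 0.034 gauge 39.7 56.5 F.M 0.035
0 0.046 gauge 40.1 60.8 F.M 0.035
0.019 0.034 gauge 27.9 50.9 F.M 0.035
0.019 0.046 gauge 28.3 55.2 F.M 0.035
0.12 0.034 gauge -34.8 21.2 F.M 0.035
0.12 0.046 gauge -34.3 25.5 F.M 0.035
0.15 0.034 gauge -53.4 12.4 F.M 0.035
0.15 0.046 gauge -53.0 16.7 F.M 0.035
0.18 0.034 gauge -72.0 3.6 F.M 0.035
0.18 0.046 gauge -71.6 7.9 F.M 0.035
0.2 0.034 gauge -84.4 -2.3 F.M 0.035
0.2 0.046 gauge -84.0 2.0 F.M 0.035
```

```bash
python3 -m inch '[[[-3,4,-0.4,-0.2],[-4,5.5,-0.4,-0.2],[-4.7,6.4,-0.4,-0.2],[-5.3,7.3,-0.4,-0.2],[-5.3,7.3,-0.4,-0.2]]]' 12 20; python3 - <<'E'
from h import *
rep(); p,R,s=cur(); print(s['wrist_force'],s['ft_torque'])
E
python3 ov.py 15
```

```text
clock: 29.1
tcp_pos: [0.5751, -0.0084, 0.0421]
orientation: [0.663, -0.39, -0.591, 0.243]
wrist_force: [-4.0, 0.3, 15.3]
finger_gap: 0.021
t29.10 tcp [ 0.5751 -0.0084  0.0421] q [-0.471  0.526 -0.288  0.928  0.616 -1.865] F [-4.   0.3 15.3] gap0.0210
 tool y [ 0.138  0.578 -0.804] tilt36.4 az76.5 z [-0.973  0.23  -0.002] zaz166.7
[-3.99891629  0.28271858 15.31277262] [0.75250238 0.60787218 0.29600613]
```

View pics/ov15.png

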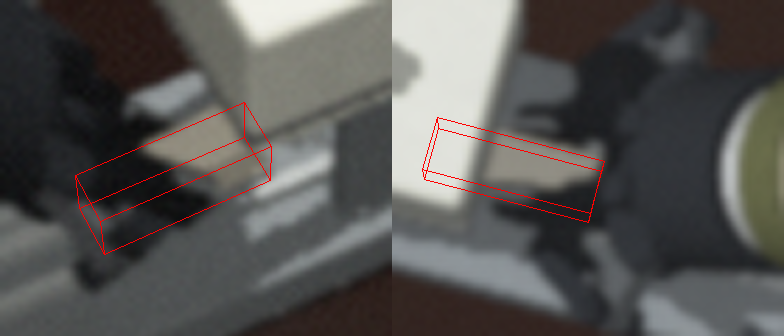

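```bash
python3 -m inch '[[[0,0,0,0],[0,0,0,0],[0,0,0,0]]]' 50; python3 - <<'E'
from h import *
rep(); p,R,s=cur(); print(s['wrist_force'],s['ft_torque'])
E
python3 ov.py 16
```

```text
clock: 29.5
tcp_pos: [0.5744, -0.0088, 0.0396]
orientation: [0.663, -0.39, -0.59, 0.245]
wrist_force: [-0.4, -1.1, -0.7]
finger_gap: 0.0502
t29.50 tcp [ 0.5744 -0.0088  0.0396] q [-0.471  0.529 -0.289  0.925  0.612 -1.865] F [-0.4 -1.1 -0.7] gap0.0502
 tool y [ 0.136  0.576 -0.806] tilt36.3 az76.7 z [-0.973  0.229 -0.   ] zaz166.8
[-0.43621574 -1.05243586 -0.65153728] [-0.51985242  0.09503628  0.04300309]
```

View pics/ov16.png

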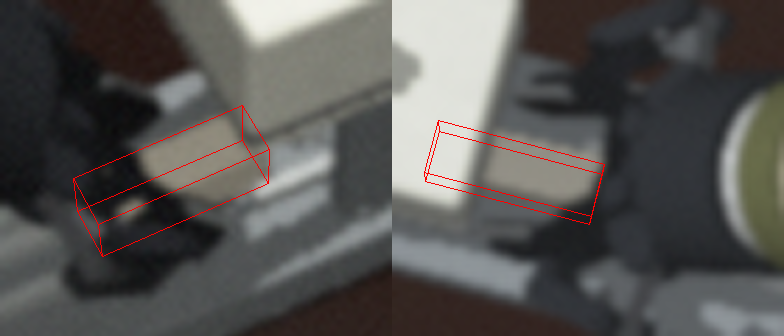

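```bash
python3 -m inch '[[[0,-20,0,0],[0,-60,0,0],[0,-110,0,0],[0,-160,0,0],[0,-200,0,0],[0,-200,0,0]]]'; python3 - <<'E'
from h import *
rep()
for n in('scene','top'):cv2.imwrite(f'pics/{n}17.png',env.read_camera(n))
s=cv2.imread("pics/scene17.png")[180:275,235:345];t=cv2.imread("pics/top17.png")[170:250,300:400]
cv2.imwrite("pics/z17.png",cv2.resize(s,(690,596),interpolation=cv2.INTER_CUBIC))
cv2.imwrite("pics/z17t.png",cv2.resize(t,(740,592),interpolation=cv2.INTER_CUBIC))
E
```

```text
clock: 30.2
tcp_pos: [0.5491, -0.1281, 0.2053]
orientation: [0.661, -0.394, -0.591, 0.244]
wrist_force: [0.7, -0.0, -0.3]
finger_gap: 0.0499
t30.20 tcp [ 0.5491 -0.1281  0.2053] q [-0.671  0.453  0.031  1.441  0.566 -2.095] F [ 0.7 -0.  -0.3] gap0.0499
 tool y [ 0.143  0.571 -0.808] tilt36.1 az75.9 z [-0.973  0.232 -0.008] zaz166.6
```

View pics/z17.png

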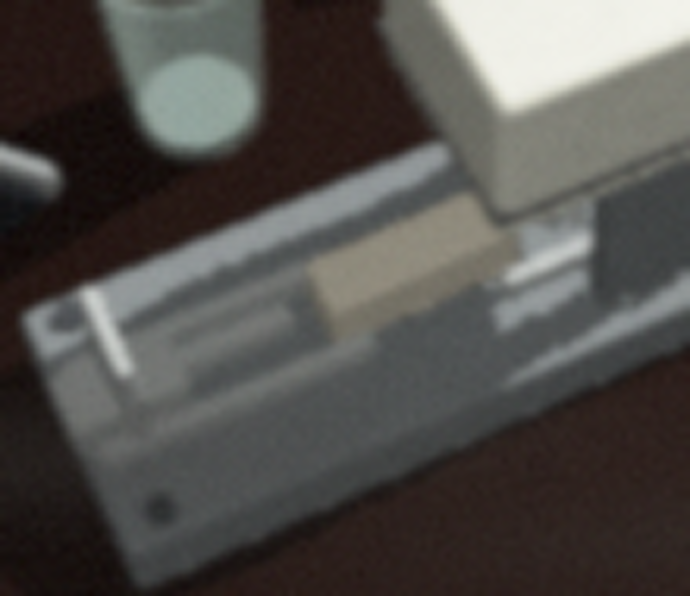

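View pics/z17t.png

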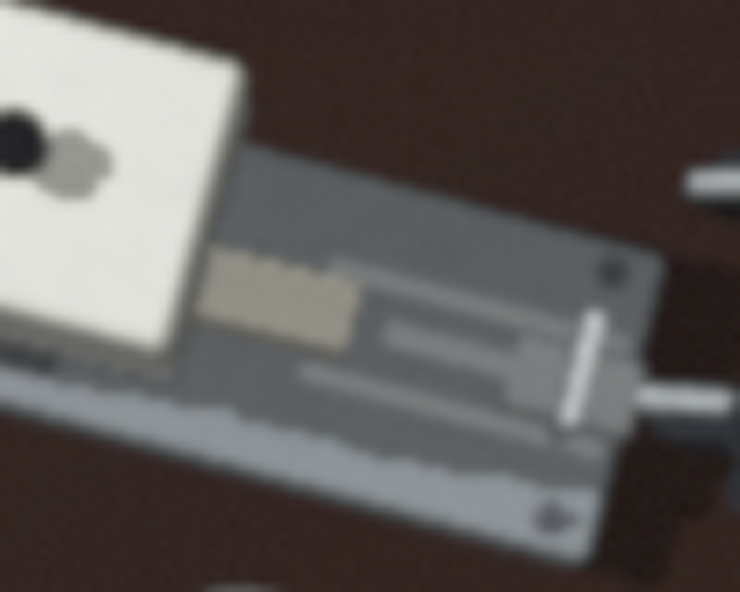

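```bash
python3 - <<'E'
from edge import *
z=lambda pts,f,ox,oy:(np.array(pts,float)+.5)/f-.5+[ox,oy]
def tog(w):
    d=w[:2]-G[:2];c,s=np.cos(G[2]),np.sin(G[2]);return np.array([c*d[0]+s*d[1],-s*d[0]+c*d[1],w[2]])*1e3
for h in(.054,.062):
    for p in z([(312,265),(330,305)],690/110,235,180): print("scene rear",h,tog(back("scene",p,h)).round(1))
    for p in z([(362,282),(350,351)],7.4,300,170): print("top rear",h,tog(back("top",p,h)).round(1))
print("scene rear bottom near",tog(back("scene",z([(335,340)],690/110,235,180)[0],.030)).round(1))
for y,zz in((-11,54),(11,54)):
  for xs in([-75,-70,-65,-60,-55],):
    for n in("top","scene"): print(n,y,zz,edge(f"pics/{n}17.png",n,xs,y+(1.5 if n=="scene" else 0),zz,6), edge(f"pics/{n}17.png",n,xs,y+(1.5 if n=="scene" else 0),62,6))
E
```

```text
top -50: [-49.5 -49.5 -50.  -50.  -50.  -51.5 -51.3 -51.7]
scene +50: [52.  52.  51.8 51.5 52.  51.3 51.3 49.  48.3 48.8]
scene -50: [-57.4 -57.5 -47.8 -47.1 -48.7 -48.3 -48.7 -49. ]
top +50: [50.8 50.3 50.3 49.8 50.  49.5 50.  49. ]
scene rear 0.054 [-82.5  10.3  54. ]
scene rear 0.054 [-83.6  -6.3  54. ]
top rear 0.054 [-86.5 -12.4  54. ]
top rear 0.054 [-88.3   9.3  54. ]
scene rear 0.062 [-84.1   5.6  62. ]
scene rear 0.062 [-85.2 -10.8  62. ]
top rear 0.062 [-86.5 -11.   62. ]
top rear 0.062 [-88.3  10.6  62. ]
scene rear bottom near [-83.1  -5.9  30. ]
top -11 54 [-12.3 -12.2 -12.  -12.3 -11.7] [-10.8 -10.8 -10.5 -11.  -10.2]
scene -11 54 [ -9.8 -10.  -10.   -9.  -10.7] [-14.3 -14.3 -14.2 -14.  -14.4]
top 11 54 [10.   9.5 10.  10.  10. ] [11.2 10.8 11.2 11.2 11.3]
scene 11 54 [12.3 12.  11.7 12.  12.3] [17.4 17.3 17.5 17.2 17.7]
```

```bash
python3 - <<'E'
from h import *
rep(); to((.5385,-.1585,.12),166.2); to((.5385,-.1585,.057),166.2)
E
```

```text
t30.30 tcp [ 0.5477 -0.1249  0.2013] q [-0.668  0.455  0.023  1.436  0.566 -2.094] F [-0.4  0.1 -0.3] gap0.0499
 tool y [ 0.138  0.575 -0.807] tilt36.2 az76.5 z [-0.973  0.23  -0.002] zaz166.7
rows shift [-76.1  45.    1.4] spin 0.5
rows shift [-113.4   95.8    1.5] spin 0.5
```

```bash
python3 -m inch '[[[-40,15,0,0.5],[-76,45,1.4,0.5],[-95,70,1.5,0.5],[-113,96,1.5,0.5],[-113,96,1.5,0.5],[-113,96,1.5,0.5]]]' 0 30; python3 - <<'E'
from h import *
rep()
for n in('scene','top'):cv2.imwrite(f'pics/{n}18.png',env.read_camera(n))
s=cv2.imread("pics/scene18.png")[170:285,200:330];t=cv2.imread("pics/top18.png")[160:260,320:440]
cv2.imwrite("pics/z18.png",cv2.hconcat([cv2.resize(s,(400,354),interpolation=cv2.INTER_CUBIC),cv2.resize(t,(400,354),interpolation=cv2.INTER_CUBIC)]))
E
```

```text
clock: 30.9
tcp_pos: [0.5373, -0.1553, 0.0563]
orientation: [0.667, -0.39, -0.587, 0.243]
wrist_force: [1.0, -0.3, 0.9]
finger_gap: 0.0003
t30.90 tcp [ 0.5373 -0.1553  0.0563] q [-0.719  0.602 -0.123  1.181  0.55  -2.146] F [ 1.  -0.3  0.9] gap0.0003
 tool y [ 0.133  0.578 -0.805] tilt36.4 az77.0 z [-0.972  0.235  0.008] zaz166.4
```

View pics/z18.png

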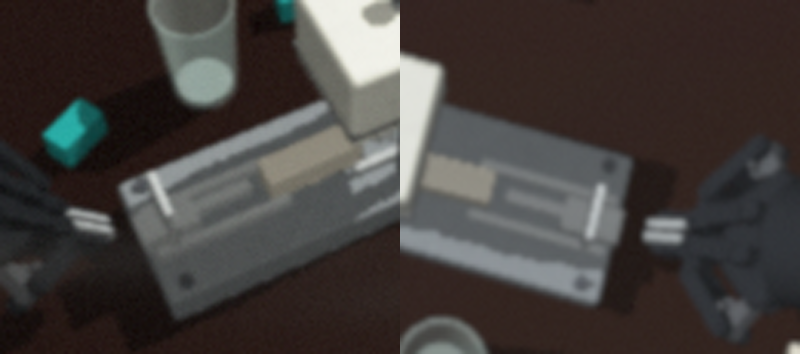

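```bash
python3 - <<'E'
from h import *
rep();p,R,s=cur();g=np.array([.242,.970,0]);print(R.T@g)
q=np.array([.5385,-.1553,.057])
for d in(110,157): to(q+g*d/1e3,166.2)
E
```

```text
t31.00 tcp [ 0.5388 -0.1568  0.0581] q [-0.719  0.6   -0.12   1.181  0.55  -2.146] F [0.5 0.1 0.3] gap0.0003
 tool y [ 0.136  0.576 -0.806] tilt36.3 az76.7 z [-0.972  0.235  0.003] zaz166.4
[ 0.80610901  0.59126952 -0.00725408]
rows shift [89.1 66.8 -0.2] spin 0.1
rows shift [127.   94.6  -0.5] spin 0.1
```

```bash
python3 -m inch '[[[16,12,0,0],[32,24,0,0],[48,36,0,0],[64,48,0,0],[80,60,0,0],[80,60,0,0]]]'; python3 - <<'E'
from h import *
rep()
for n in('scene','top'):cv2.imwrite(f'pics/{n}19.png',env.read_camera(n))
s=cv2.imread("pics/scene19.png")[140:275,220:390];t=cv2.imread("pics/top19.png")[160:260,250:420]
cv2.imwrite("pics/z19.png",cv2.hconcat([cv2.resize(s,(440,350),interpolation=cv2.INTER_CUBIC),cv2.resize(t,(360,350),interpolation=cv2.INTER_CUBIC)]))
E
```

```text
clock: 31.6
tcp_pos: [0.5637, -0.0601, 0.0584]
orientation: [0.663, -0.393, -0.589, 0.244]
wrist_force: [-0.4, -5.9, 1.8]
finger_gap: -0.0005
t31.60 tcp [ 0.5637 -0.0601  0.0584] q [-0.559  0.53  -0.232  1.034  0.593 -1.963] F [-0.4 -5.9  1.8] gap-0.0005
 tool y [ 0.139  0.572 -0.808] tilt36.1 az76.3 z [-0.972  0.234 -0.002] zaz166.5
```

View pics/z19.png

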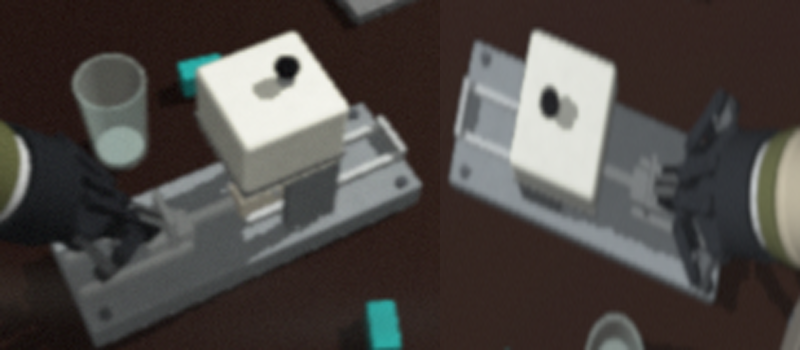

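```bash
python3 -m inch '[[[16,12,0,0],[32,24,0,0],[40,30,0,0],[40,30,0,0]]]'; python3 - <<'E'
from h import *
rep()
E
```

```text
clock: 32.1
tcp_pos: [0.5757, -0.0132, 0.0577]
orientation: [0.663, -0.393, -0.588, 0.243]
wrist_force: [-0.5, -9.0, 4.3]
finger_gap: -0.0002
t32.10 tcp [ 0.5757 -0.0132  0.0577] q [-0.476  0.507 -0.271  0.961  0.61  -1.862] F [-0.5 -9.   4.3] gap-0.0002
 tool y [ 0.14   0.572 -0.808] tilt36.1 az76.2 z [-0.972  0.236 -0.002] zaz166.4
```

```bash
python3 -m inch '[[[4,3,0,0],[6,4.5,0,0],[6,4.5,0,0]]]'; python3 -m inch '[[[3,2.2,0,0],[3,2.2,0,0]]]'; python3 - <<'E'
from h import *
rep()
for n in('scene','top'):cv2.imwrite(f'pics/{n}20.png',env.read_camera(n))
s=cv2.imread("pics/scene20.png")[140:275,220:390];t=cv2.imread("pics/top20.png")[160:260,250:420]
cv2.imwrite("pics/z20.png",cv2.hconcat([cv2.resize(s,(440,350),interpolation=cv2.INTER_CUBIC),cv2.resize(t,(360,350),interpolation=cv2.INTER_CUBIC)]))
E
```

```text
clock: 32.4
tcp_pos: [0.5774, -0.0068, 0.0576]
orientation: [0.664, -0.394, -0.588, 0.243]
wrist_force: [-0.2, -8.6, 5.2]
finger_gap: 0.0003
clock: 32.6
tcp_pos: [0.5783, -0.0033, 0.0576]
orientation: [0.664, -0.394, -0.588, 0.243]
wrist_force: [-0.8, -8.7, 5.3]
finger_gap: -0.0001
t32.60 tcp [ 0.5783 -0.0033  0.0576] q [-0.458  0.503 -0.278  0.946  0.613 -1.839] F [-0.8 -8.7  5.3] gap-0.0001
 tool y [ 0.141  0.572 -0.808] tilt36.1 az76.2 z [-0.971  0.237 -0.001] zaz166.3
```

View pics/z20.png

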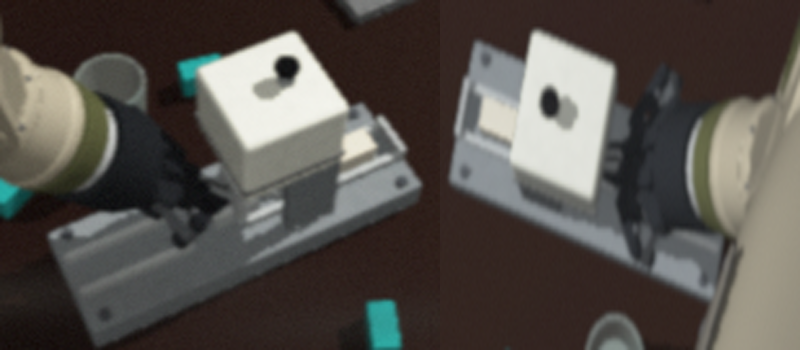

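```bash
python3 -m inch '[[[2.4,1.8,0,0],[2.4,1.8,0,0]]]'; python3 -m inch '[[[2.4,1.8,0,0],[2.4,1.8,0,0]]]'
```

```text
clock: 32.9
tcp_pos: [0.5788, -0.001, 0.0576]
orientation: [0.664, -0.394, -0.588, 0.243]
wrist_force: [-3.4, -11.1, 7.0]
finger_gap: -0.0
clock: 33.1
tcp_pos: [0.5791, -0.0006, 0.0576]
orientation: [0.663, -0.396, -0.586, 0.244]
wrist_force: [-9.7, -23.0, 13.0]
finger_gap: 0.0
```

```bash
python3 - <<'E'
from h import *
rep()
for n in('scene','top'):cv2.imwrite(f'pics/{n}21.png',env.read_camera(n))
s=cv2.imread("pics/scene21.png")[140:275,220:390];t=cv2.imread("pics/top21.png")[160:260,250:420]
cv2.imwrite("pics/z21.png",cv2.hconcat([cv2.resize(s,(440,350),interpolation=cv2.INTER_CUBIC),cv2.resize(t,(360,350),interpolation=cv2.INTER_CUBIC)]))
E
```

```text
t33.10 tcp [ 0.5791 -0.0006  0.0576] q [-0.451  0.499 -0.281  0.939  0.609 -1.826] F [ -9.7 -23.   13. ] gap0.0000
 tool y [ 0.14   0.567 -0.811] tilt35.8 az76.1 z [-0.971  0.239 -0.001] zaz166.2
```

View pics/z21.png

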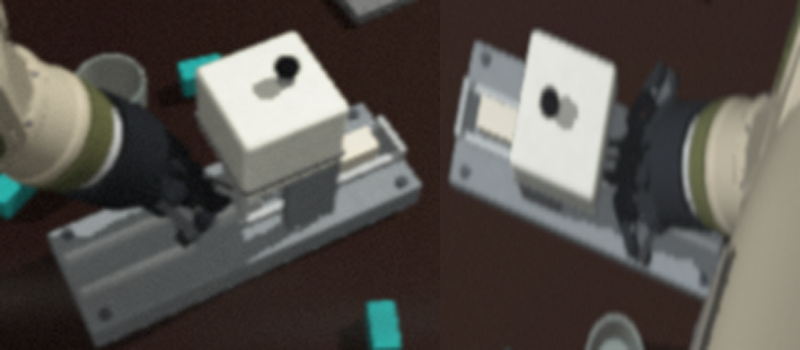

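```bash
python3 -m inch '[[[-16,-12,0,0],[-48,-36,0,0],[-80,-60,0,0],[-112,-84,0,0],[-136,-102,0,0],[-150,-112,0,0],[-150,-112,0,0]]]'; python3 - <<'E'
from h import *
rep()
for n in('scene','top'):cv2.imwrite(f'pics/{n}22.png',env.read_camera(n))
s=cv2.imread("pics/scene22.png")[140:275,220:390];t=cv2.imread("pics/top22.png")[160:260,250:420]
cv2.imwrite("pics/z22.png",cv2.hconcat([cv2.resize(s,(440,350),interpolation=cv2.INTER_CUBIC),cv2.resize(t,(360,350),interpolation=cv2.INTER_CUBIC)]))
E
```

```text
clock: 33.9
tcp_pos: [0.5337, -0.1793, 0.0574]
orientation: [0.666, -0.393, -0.587, 0.242]
wrist_force: [0.2, 0.3, 0.8]
finger_gap: 0.0001
t33.90 tcp [ 0.5337 -0.1793  0.0574] q [-0.753  0.617 -0.091  1.209  0.54  -2.179] F [0.2 0.3 0.8] gap0.0001
 tool y [ 0.139  0.575 -0.807] tilt36.2 az76.4 z [-0.971  0.239  0.003] zaz166.2
```

View pics/z22.png

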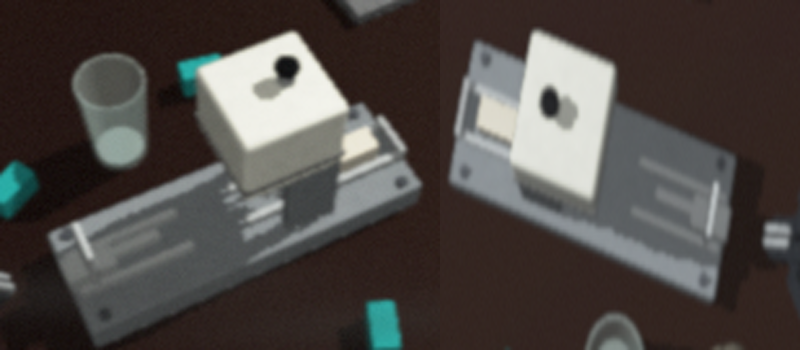

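```bash
python3 - <<'E'
from edge import *
def xprof(n,k,xs,y,z):
    g=cv2.imread(f"pics/{n}{k}.png").astype(float).mean(2); uv=np.array([proj(n,W(x,y,z))[0] for x in xs])
    return map_coordinates(g,[uv[:,1],uv[:,0]],order=1).astype(int)
xs=np.arange(60,122,3)
print(xs)
for n,y in(("top",-1),("scene",2)):
    for yy in(-5,0,5): print(n,xprof(n,22,xs,y+yy,54))
xs=np.arange(-170,-140,2.)
for n,y in(("top",0),("scene",2)): print(n,"plate now",xprof(n,22,xs,y,81),"start",xprof(n,0,xs,y,81))
t=cv2.imread("pics/top22.png")[165:215,255:325];s=cv2.imread("pics/scene22.png")[175:240,300:390]
cv2.imwrite("pics/z22b.png",cv2.hconcat([cv2.resize(s,(415,300),interpolation=cv2.INTER_CUBIC),cv2.resize(t,(380,300),interpolation=cv2.INTER_CUBIC)]))
E
```

```text
top -50: [-49.5 -49.5 -50.  -50.  -50.  -51.5 -51.3 -51.7]
scene +50: [52.  52.  51.8 51.5 52.  51.3 51.3 49.  48.3 48.8]
scene -50: [-57.4 -57.5 -47.8 -47.1 -48.7 -48.3 -48.7 -49. ]
top +50: [50.8 50.3 50.3 49.8 50.  49.5 50.  49. ]
[ 60  63  66  69  72  75  78  81  84  87  90  93  96  99 102 105 108 111
 114 117 120]
top [214 210 213 213 213 213 213 214 214 213 214 214 213 199 147 101  95  93
  98 139 158]
top [210 212 214 214 214 215 215 215 215 214 214 214 215 203 153 103  94  94
 101 138 162]
top [208 209 213 214 214 214 214 215 214 214 215 214 213 200 149 104  96  94
  99 136 155]
scene [101 101 104 115 146 196 223 227 227 227 228 227 227 224 198 126  87  83
 110 163 157]
scene [123 124 125 125 139 185 220 227 227 227 227 227 227 224 193 127  93  86
 105 153 150]
scene [124 125 125 125 125 141 186 217 225 225 226 226 225 224 213 170 126 110
 122 161 160]
top plate now [124 125 125 125 128 143 171 180 161 135 124 124 125 126 125] start [124 125 125 125 128 144 172 179 160 135 124 124 125 125 126]
scene plate now [125 124 120 116 106 100 129 176 193 161 121 105  99  92  90] start [125 122 120 118 105 100 129 177 192 162 120 104 101  93  90]
```

View pics/z22b.png

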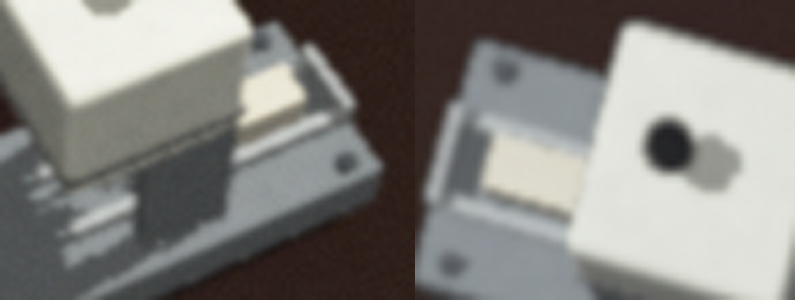

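```bash
python3 -m inch '[[[0,-40,0,0],[0,-80,0,0],[0,-80,0,0],[0,-80,0,0]]]'; python3 - <<'E'
from h import *
rep()
for n in('scene','top'):cv2.imwrite(f'pics/{n}23.png',env.read_camera(n))
a=cv2.imread("pics/scene0.png").astype(int);b=cv2.imread("pics/scene23.png").astype(int);d=np.abs(a-b).max(2)
for nm,(x0,y0,x1,y1) in dict(domed=(395,140,442,182),slab=(135,232,182,282),beaker=(246,158,280,208)).items(): print(nm,d[y0:y1,x0:x1].max(),d[y0:y1,x0:x1].mean().round(2))
a=cv2.imread("pics/top0.png").astype(int);b=cv2.imread("pics/top23.png").astype(int);d=np.abs(a-b).max(2)
for nm,(x0,y0,x1,y1) in dict(domed=(178,168,202,218),slab=(425,252,470,302),beaker=(315,246,350,282)).items(): print("top",nm,d[y0:y1,x0:x1].max(),d[y0:y1,x0:x1].mean().round(2))
t=cv2.imread("pics/top23.png")[225:300,165:235];s=cv2.imread("pics/scene23.png")[100:160,325:400]
cv2.imwrite("pics/z23.png",cv2.hconcat([cv2.resize(s,(375,300),interpolation=cv2.INTER_CUBIC),cv2.resize(t,(280,300),interpolation=cv2.INTER_CUBIC)]))
E
```

```text
clock: 34.4
tcp_pos: [0.5232, -0.2218, 0.1221]
orientation: [0.665, -0.392, -0.588, 0.243]
wrist_force: [-1.1, 0.4, 0.0]
finger_gap: -0.0
t34.40 tcp [ 0.5232 -0.2218  0.1221] q [-0.814  0.599  0.048  1.403  0.517 -2.25 ] F [-1.1  0.4  0. ] gap-0.0000
 tool y [ 0.137  0.575 -0.807] tilt36.2 az76.6 z [-0.972  0.235  0.003] zaz166.4
domed 9 2.49
slab 219 74.01
beaker 9 2.39
top domed 5 1.17
top slab 134 9.56
top beaker 5 1.17
```

View pics/z23.png

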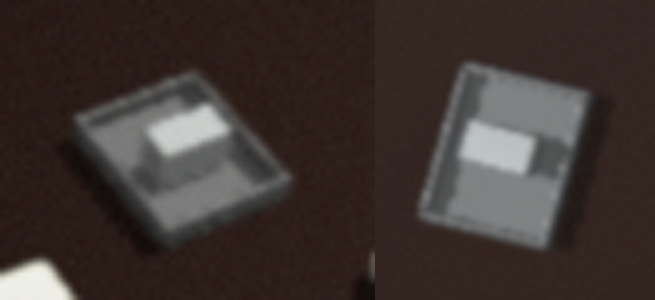

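View pics/scene23.png

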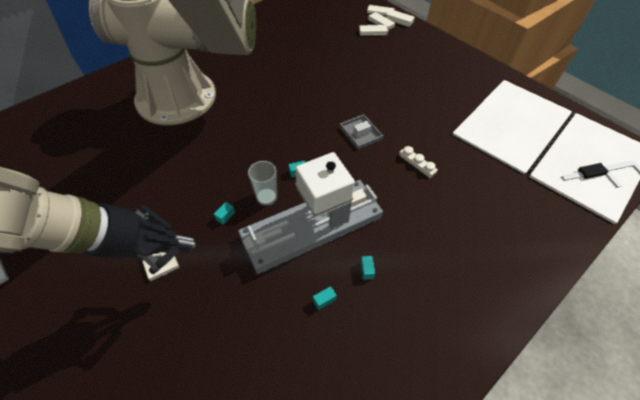

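```bash
python3 - <<'E'
import cv2,numpy as np
for n,(x0,y0,x1,y1) in dict(scene=(135,232,182,282),top=(425,252,470,302)).items():
    for k in(9,17,21): 
        d=np.abs(cv2.imread(f"pics/{n}0.png").astype(int)-cv2.imread(f"pics/{n}{k}.png").astype(int)).max(2)[y0:y1,x0:x1]; print(n,k,d.max(),d.mean().round(2))
from workcell import env
print(env.hand_in())
E
```

```text
scene 9 23 3.43
scene 17 9 2.12
scene 21 19 2.3
top 9 19 1.83
top 17 119 13.68
top 21 107 77.92
the job is handed in; nothing more can be done
None
```

The job is done and handed in at about 34.5 s of the 72 s allowed. The steel block is in the tray, the bar has gone through the gate into the run-out, and the pusher is back at rest.

**What I did**
- I turned the plain bar on the table to line up with the gauge.
- The moves have no tilt command, so I leaned the tool back about 36° by pushing it past the arm's reach. Joint 3 sat on its range limit meanwhile, reading 1.264 against the listed 1.26.
- I laid the block in the tray, put the bar in the bay and let go.
- I then pushed the plate until the force jumped to about 25 N at the stop, and backed off.

**Last checks**
- **Bar:** its front end is at gauge x ≈ 102 mm in both cameras, so its centre is at about 67 mm, as required.
- **Pusher:** the plate shows the same image profile as at the start.
- **Block:** it lies flat inside the tray in both views.
- **Domed bar and beaker:** no change in either camera.

**Not clean or not confirmed**
- **Flap:** it is hidden under the head, so I did not see it shut. The bar's rear end is about 32 mm beyond the gate, past the 20 mm where it shuts by itself.
- **Slab:** the gripper hid it in the last picture. The scene camera showed it unchanged during the push; the top view was then blocked.
- **Laying the bar in the bay:** it met resistance 3 to 4 mm too early, with up to 15 N, and I did not find out why. After I let go it was seated flat between the rails.
- **Cameras:** the two disagreed by 3 to 5 mm sideways, so I compared positions within each one.

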